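# Make up two prescription trays in the compounding lab

### The arm

A 7-joint arm with a two-finger parallel gripper is mounted at the origin on the work surface. World frame = base frame: x ahead of the robot, y to its left, z up, the work surface at z = 0. Lengths are in m, angles in rad, forces in N, time in s.
With the tool pointing down it reaches from about 0.425 to 1.025 m from the base axis. Payload 9.4 kg.
Tool frame: the origin (TCP) lies on the centre line of the jaws, within the pads' length; the fingertips stand 8 mm ahead of it and the grasp point (between the pads) lies 11 mm behind it; z points along the fingers, x is the direction in which the jaws open and shut, and the axes are right-handed (so a half turn about z gives the same grasp; the last joint's range is limited). The gripper opens to 93 mm and grips with 3 to 60 N. Pads are 15 mm wide; open, the fingers measure 128 mm over their backs; the gripper's body (75 mm by 188 mm) begins 65 mm behind the grasp point.
Start: joints at [-1.41, 0.599, -0.003, 1.599, 0.002, 0.943, -0.08], TCP at [0.171, 0.705, 0.227] pointing down, gripper open.
Joint ranges: [-2.57, 2.57], [-0.35, 1.97], [-1.29, 1.29], [0.11, 2.56], [-1.05, 4.19], [0.11, 1.86], [-2.63, 2.63]. Speed limits (rad/s): [2.22, 2.22, 3.01, 3.01, 3.14, 3.14, 3.14].

### API

Orientations are given as a rotation vector (axis times angle).
In Python, from plant import * gives the robot as it stands. The module is installed in compiled form; this text tells all that it offers.
- The arm moves only by the tool drive_tool, never from a script. Its argument "moves" is a list of rows, each a list of 6 numbers: the shift along the tool's x, y, z in m, then the turn, a rotation vector about the tool's x, y, z in rad. A call has 1 to 5 rows; each row is the pose to reach, as a shift and turn from the pose measured when the call began, along the tool's axes at that moment; what a row does not reach only later rows make up. A row lasts 1/8 s, in which the tool goes at most 62.5 mm and 10.7 degrees, less where a joint would pass 70% of its speed; a pose out of reach is approached as far as the arm can. A call with a gripper value outside its range is refused whole. "fingers" is the opening, from 0 (shut) to 1 (fully open), set as the call begins (left out, the last holds). The fingers move at their own pace and stop on an object; "newtons" is the grip in N (left out, the last holds). Time passes only in rows, so rows that repeat a pose let the fingers close. It gives the time, the measured TCP pose, the force and the opening at its end, in the units of the state.
- sense(): the state, without advancing time (a new reading comes with each control period).
- read_camera(name): name is "scene" or "top" or "wrist"; returns the picture (480x640x3 uint8, red, green, blue); there is no depth.
- calibration(name): a dict with "mtx" (3x3 intrinsics, pixels), "k1" (the pictures are not rectified: a ray, as slopes to the right and down, at radius r is drawn at 1 + k1 r^2 times it, then the intrinsics apply), "rvec" (rotation vector, rad) and "tvec" (3), from world to camera coordinates, as OpenCV has them. Camera axes: x right, y down, z forward; pixel columns grow to the right and rows downward; lengths in m; the calibration is good to about 2 mm. A picture is of the moment at which its call begins: read the wrist's pose just before it. calibration takes no time and is no camera call; for the wrist camera it gives the pose at the moment of the call.
- finish_job(): hands the job in, once; it reports no verdict.
The state is a dict: "t": time; "qpos": joint angles; "dq": joint speeds; "joint_efforts": joint torques, N m; "position": TCP position; "eef_rot": TCP orientation; "force": force on the tool from outside, world axes, zero at the start; "wrist_torque": the same for the moment, N m; "finger_gap": opening from 0.0 (shut) to 1.0 (fully open).
Only numpy, scipy, OpenCV 4.12 (cv2) and the standard library are available. Lean on these libraries where they do the work, as an engineer would, in place of code of your own. Each camera call takes 0.05 s, during which the arm holds its last target.

### The job

Make up the trays for the two prescriptions on the bench. In the three-compartment ointment tray stand the larger white ointment jar in the big compartment and the amber powder jar and the square oil bottle in the two small ones, one in each (either way round); in the two-compartment drops tray stand the tall amber bottle and the dropper bottle, one in each compartment (either way round). Set everything down upright on the tray floor without dropping it or laying anything on its side, and leave the small white jar and the beaker standing where they are.

Things in the scene. Friction and masses are not known exactly. Their poses are not given: they have to be found in the camera images.
- ointment_tray: Ointment tray: dark grey steel, 196 (x) by 128 (y) mm, floor 4 mm thick, walls and dividers 4 mm thick, 24 mm high over the bench. Origin: centre of its underside; z up. Does not slide. Compartments (inner sizes, centres in its frame): big 104 (x) by 120 (y) at x -42, y 0; two small 80 (x) by 58 (y) at x +54, y +31 and y -31 mm. Left or right of the stock; yaw within 0.5 rad of 0.
- drops_tray: Drops tray: dark grey steel, 180 (x) by 100 (y) mm, floor 4 mm thick, walls and divider 4 mm thick, 24 mm high over the bench. Origin: centre of its underside; z up. Does not slide. Two equal compartments, inner 84 (x) by 92 (y) mm, centres in its frame at x -44 and +44, y 0 mm. On the other side of the stock; yaw within 0.5 rad of 0.
- ointment_jar_center (a point): Larger ointment jar, low, round and white: 50 mm high, body 60 mm across, ribbed lid 62 mm across over the top 18 mm; about 120 g. Stands upright on the bench at the start. The point is its centre, half-way up, on its axis; z up.
- powder_jar_center (a point): Powder jar, round amber glass with wide black cap and paper label: 76 mm high, body 40 mm across up to 54 mm, cap 37 mm across on top (59 to 76 mm); about 110 g. Stands upright on the bench at the start. The point is its centre, half-way up, on its axis; z up.
- oil_bottle_center (a point): Oil bottle, square white plastic with a paper label round it: body 36 by 36 mm and 60 mm high (faces along its x and y), narrow neck and round grey cap 27 mm across, 88 mm high in all; about 100 g. Stands upright on the bench at the start. The point is its centre, half-way up, on its axis; z up.
- dropper_bottle_center (a point): Dropper bottle, slim round amber glass with a black collar and thin rubber bulb: body 34 mm across up to 56 mm, collar 23 mm across, bulb 15 mm across, 86 mm high in all; about 60 g. Stands upright on the bench at the start. The point is its centre, half-way up, on its axis; z up.
- tall_bottle_center (a point): Tall bottle, round amber glass with sloping shoulder and white cap: body 54 mm across up to 82 mm, cap 35 mm across, 114 mm high in all, the tallest of the stock; about 250 g. Stands upright on the bench at the start. The point is its centre, half-way up, on its axis; z up.
- small_jar_center (a point): Small ointment jar, the same kind as the larger one but 44 mm across and 34 mm high. Not wanted: stays where it is. Stands upright on the bench at the start. The point is its centre, half-way up, on its axis; z up.
- beaker_center (a point): Empty clear glass beaker, 66 mm across the rim, 85 mm high, light (120 g). Not wanted: stays where it is. Stands upright on the bench at the start. The point is its centre, half-way up, on its axis; z up.
There are look-alikes about, which are no part of the job. Leave any red look-alike of the part that bears small_jar_center alone. Leave any turquoise look-alike of the part that bears ointment_jar_center alone.

How it is judged:
By the outcome, as a careful person would: the job done as asked, in the order asked, and still so for the second after the job is handed in, with the robot touching nothing.
It also fails if it takes over 128 s, if anything falls off the work surface, if the arm or the gripper's body presses on something with over 40 N, if the wrist force passes 120 N, or if a joint passes its speed limit or range.

## Working session

There is one attempt and no reset: what is moved stays moved. The work goes in short steps, Python scripts to look and compute and a tool call to move; the robot and the scene stay as the last step left them, time stands still between calls to the robot, and variables do not carry over. Pictures are saved under pics/ and viewed, and the job is handed in when it is done.

Besides the shell and the picture viewer there is one more tool, called after "Request:" by a JSON object that holds its "name" and its "arguments". drive_tool: Moves the arm, as the interface text tells. Its arguments: {"type":"object","properties":{"moves":{"type":"array","items":{"type":"array","items":{"type":"number"}}},"fingers":{"type":"number"},"newtons":{"type":"number"}},"required":["moves"]}

```bash
mkdir -p pics; python3 - <<'E'
from plant import *
import cv2,numpy as np
s=sense();print(s)
for n in ("scene","top","wrist"):
    c=calibration(n);print(n,c)
    cv2.imwrite(f"pics/{n}0.png",read_camera(n)[:,:,::-1])
E
```

```text
{'t': 0.0, 'qpos': array([-1.40968141,  0.60013997, -0.00253091,  1.60013875,  0.00175637,
        0.94286681, -0.07982605]), 'dq': array([-0.00075913, -0.00055863,  0.00151273, -0.00094334,  0.00044284,
        0.00068266, -0.0005663 ]), 'joint_efforts': array([-2.66034212e-04, -7.65067363e+01,  1.49703495e+00, -2.52353811e+01,
       -5.24552213e-02,  1.66683557e-02,  1.63270211e-04]), 'position': array([0.17069599, 0.70413012, 0.22574622]), 'eef_rot': array([ 2.46846038e+00,  1.94158059e+00, -1.79796443e-03]), 'force': array([ 0.89514446,  0.84970245, -0.01475211]), 'wrist_torque': array([-0.05700053, -0.04101012, -0.01280514]), 'finger_gap': 0.9999470681692207}
scene {'mtx': array([[589.72008514,   0.        , 313.14578679],
       [  0.        , 589.72008514, 248.30705946],
       [  0.        ,   0.        ,   1.        ]]), 'k1': -0.06200042616726924, 'rvec': array([ 1.85784696,  1.87487115, -0.58467295]), 'tvec': array([-0.014494  , -0.42151911,  1.3706893 ])}
top {'mtx': array([[471.07506715,   0.        , 315.76609974],
       [  0.        , 471.07506715, 232.06289746],
       [  0.        ,   0.        ,   1.        ]]), 'k1': -0.1070808951292385, 'rvec': array([ 2.16690668, -2.11318087,  0.13529527]), 'tvec': array([-0.00631582,  0.56886103,  0.95806961])}
wrist {'mtx': array([[427.90073771,   0.        , 316.47765626],
       [  0.        , 427.90073771, 234.13653507],
       [  0.        ,   0.        ,   1.        ]]), 'k1': -0.06603091853897079, 'rvec': array([-2.29574119, -1.80751432, -0.24192598]), 'tvec': array([-0.72430548, -0.03256756,  0.38889887])}
```

View pics/scene0.png

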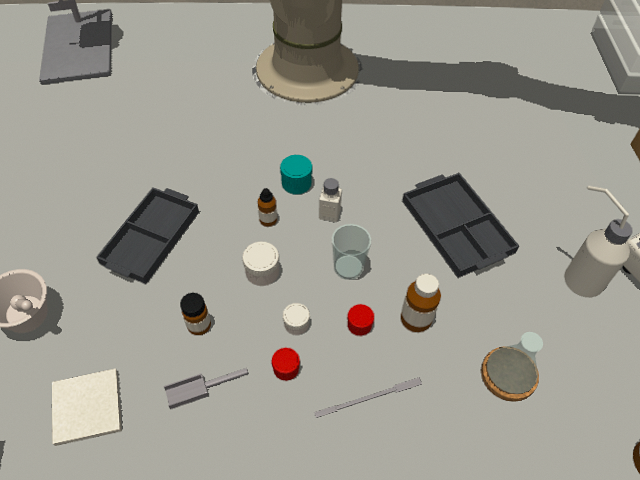

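View pics/top0.png

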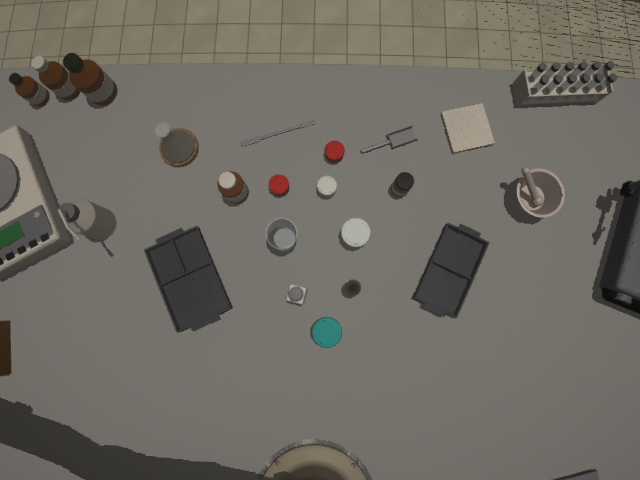

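View pics/wrist0.png

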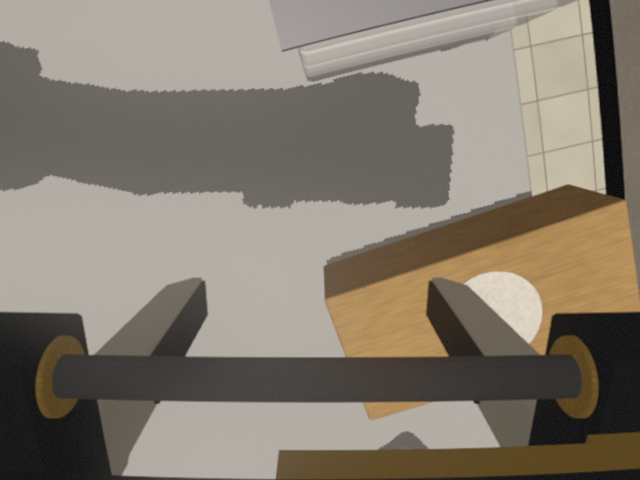

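```bash
cat > h.py <<'E'
from plant import *
import cv2,numpy as np
from scipy.spatial.transform import Rotation as R
def ray(c,uv):
    uv=np.asarray(uv,float).reshape(-1,1,2)
    n=cv2.undistortPoints(uv,c["mtx"],np.array([c["k1"],0,0,0.]),None,None).reshape(-1,2)
    Rm=cv2.Rodrigues(c["rvec"])[0]
    d=np.c_[n,np.ones(len(n))]@Rm
    return -Rm.T@np.asarray(c["tvec"]).ravel(),d
def onplane(c,uv,z):
    o,d=ray(c,uv); t=(z-o[2])/d[:,2]
    return o+d*t[:,None]
def proj(c,p):
    return cv2.projectPoints(np.asarray(p,float).reshape(-1,1,3),c["rvec"],c["tvec"],c["mtx"],np.array([c["k1"],0,0,0.]))[0].reshape(-1,2)
E
python3 - <<'E'
from h import *
for n in("scene","top"):
    c=calibration(n);print(n,ray(c,[[320,240]])[0])
t=cv2.imread("pics/top0.png")
a=t[110:350,140:340];cv2.imwrite("pics/ta.png",cv2.resize(a,None,fx=2.5,fy=2.5,interpolation=cv2.INTER_CUBIC)) if 0 else None
cv2.imwrite("pics/ta.png",cv2.resize(t[120:345,140:340],None,fx=2.6,fy=2.6,interpolation=cv2.INTER_CUBIC))
cv2.imwrite("pics/tb.png",cv2.resize(t[120:360,300:500],None,fx=2.5,fy=2.5,interpolation=cv2.INTER_CUBIC))
s=cv2.imread("pics/scene0.png")
cv2.imwrite("pics/sa.png",cv2.resize(s[140:350,90:355],None,fx=2.8,fy=2.8,interpolation=cv2.INTER_CUBIC))
cv2.imwrite("pics/sb.png",cv2.resize(s[140:350,290:540],None,fx=2.8,fy=2.8,interpolation=cv2.INTER_CUBIC))
E
```

```text
scene [1.13554902 0.01121416 0.87583118]
top [ 0.42750868 -0.00974361  1.02892251]
```

View pics/ta.png

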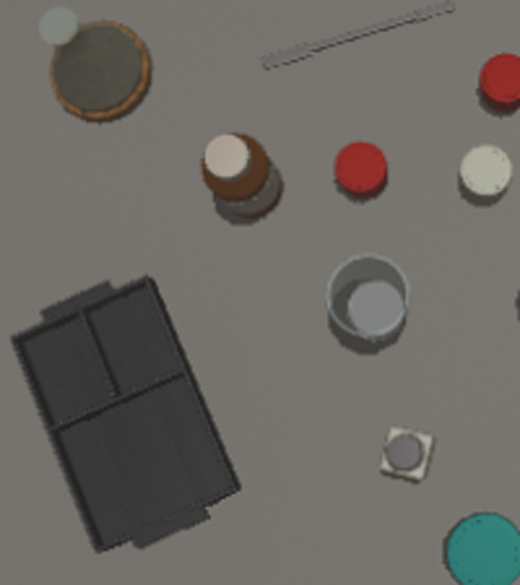

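View pics/tb.png

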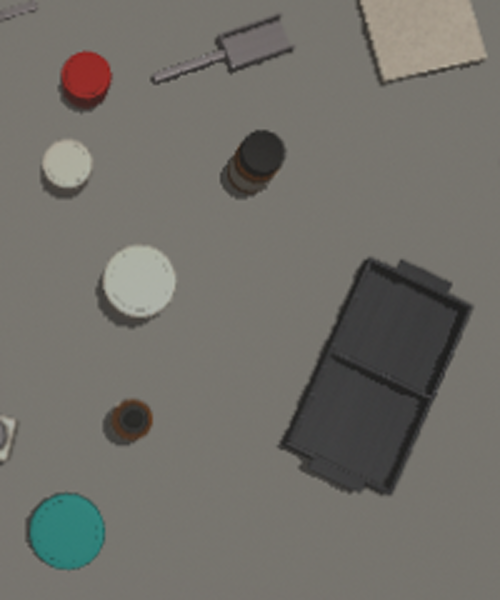

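View pics/sa.png

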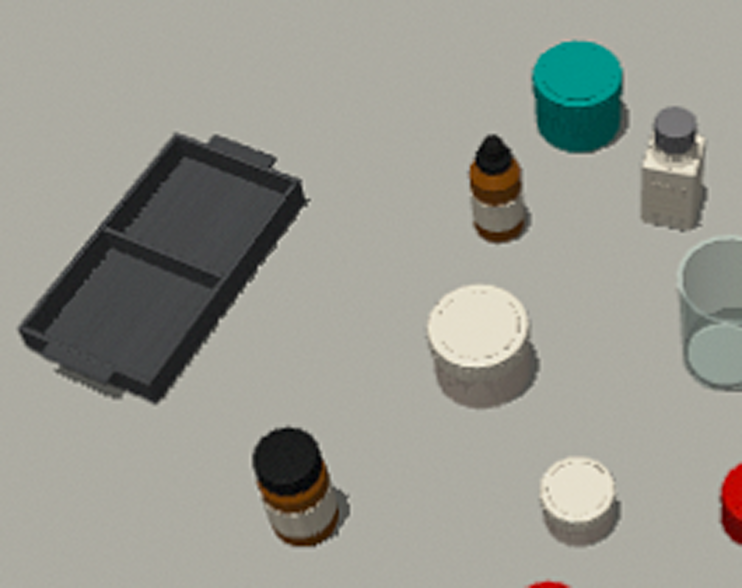

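View pics/sb.png

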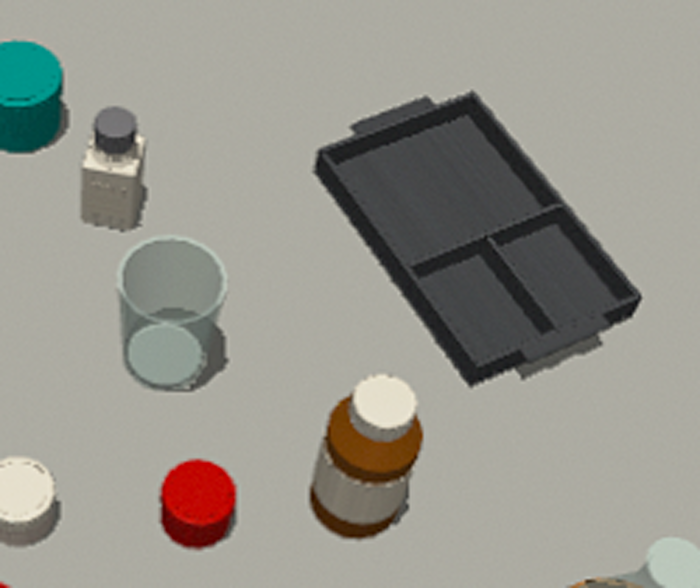

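```bash
cat > meas.py <<'E'
from h import *
T=cv2.imread("pics/top0.png");S=cv2.imread("pics/scene0.png")
ct,cs=calibration("top"),calibration("scene")
def blob(img,box,fn,tag):
    x0,y0,x1,y1=box;a=img[y0:y1,x0:x1];h=cv2.cvtColor(a,cv2.COLOR_BGR2HSV)
    m=fn(h[...,0].astype(int),h[...,1].astype(int),h[...,2].astype(int)).astype(np.uint8)
    n,l,st,cc=cv2.connectedComponentsWithStats(m,connectivity=4)
    i=1+np.argmax(st[1:,4]);c=max(cv2.findContours((l==i).astype(np.uint8),cv2.RETR_EXTERNAL,cv2.CHAIN_APPROX_NONE)[0],key=len)
    hull=cv2.convexHull(c);mm=cv2.moments(hull)
    g=(np.array([mm['m10'],mm['m01']])/mm['m00'])+[x0,y0]
    print(tag,"px",g.round(1),"box",st[i],)
    return g,hull[:,0]+[x0,y0]
def show(tag,g,c,z,hull):
    p=onplane(c,[g],z)[0];q=onplane(c,hull,z);(_,_),r=cv2.minEnclosingCircle((q[:,:2]*1000).astype(np.float32))
    print("   ",tag,p.round(4),"diam mm",round(2*r,1))
# beaker etc skip
wh=lambda lo:(lambda h,s,v:(v>lo)&(s<60))
g,H=blob(T,(335,210,380,255),wh(160),"ointT");show("oint",g,ct,.05,H)
g,H=blob(S,(235,235,290,290),lambda h,s,v:(v>205),"ointS");show("oint",g,cs,.05,H)
g,H=blob(T,(385,165,420,200),lambda h,s,v:(v<50)&(s<110),"powT");show("pow",g,ct,.076,H)
g,H=blob(S,(175,285,215,335),lambda h,s,v:(v<45),"powS");show("pow",g,cs,.0675,H)
g,H=blob(T,(280,280,312,310),lambda h,s,v:(v<115),"oilTcap");show("oil",g,ct,.088,H)
g,H=blob(T,(280,280,312,310),lambda h,s,v:(v>130),"oilTbody");show("oilbody",g,ct,.06,H)
r=cv2.minAreaRect((onplane(ct,H,.06)[:,:2]*1000).astype(np.float32));print(r)
g,H=blob(S,(315,175,345,225),lambda h,s,v:(v<115),"oilScap");show("oil",g,cs,.081,H)
g,H=blob(T,(340,275,365,300),lambda h,s,v:(s>110)&(v>55),"dropTbody");show("drop",g,ct,.056,H)
g,H=blob(T,(340,275,365,300),lambda h,s,v:(v<50)&(s<130),"dropTblack");show("drop",g,ct,.065,H)
g,H=blob(T,(215,165,250,200),wh(140),"tallT");show("tall",g,ct,.114,H)
g,H=blob(S,(405,265,445,335),lambda h,s,v:(v>205)&(s<60),"tallS");show("tall",g,cs,.114,H)
g,H=blob(T,(315,172,340,200),wh(150),"smallT");show("small",g,ct,.034,H)
g,H=blob(T,(260,210,305,260),lambda h,s,v:(v>115),"beak");
print("beaker rim",onplane(ct,[[282.5,234]],.085).round(3), "base", onplane(ct,[[284.5,238.5]],.004).round(3))
g,H=blob(T,(305,310,350,355),lambda h,s,v:(s>130),"turq");show("turq",g,ct,.05,H)
g,H=blob(T,(265,170,292,198),lambda h,s,v:(s>150),"red");show("red",g,ct,.034,H)
g,H=blob(T,(130,215,245,345),lambda h,s,v:(v<75),"otray")
g,H=blob(T,(400,215,495,325),lambda h,s,v:(v<75),"dtray")
E
python3 meas.py
```

```text
ointT px [355.5 231.8] box [  7   9  28  27 584]
    oint [ 0.57   -0.0756  0.05  ] diam mm 58.6
ointS px [260.1 255.9] box [  8   7  35  29 790]
    oint [ 0.5685 -0.073   0.05  ] diam mm 60.3
powT px [403.8 181.3] box [ 10   8  18  18 200]
    pow [ 0.6748 -0.173   0.076 ] diam mm 39.7
powS px [192.3 304.6] box [  6   8  24  24 449]
    pow [ 0.6749 -0.1726  0.0675] diam mm 43.6
oilTcap px [296.6 296.1] box [  6   7  22  20 259]
    oil [0.4328 0.0418 0.088 ] diam mm 50.0
oilTbody px [302.6 289.1] box [19  6  7  9 30]
    oilbody [0.4475 0.0315 0.06  ] diam mm 19.3
((448.0924072265625, 30.22185707092285), (19.271089553833008, 10.199707984924316), 35.466732025146484)
oilScap px [331.1 188.6] box [  9   7  15  15 123]
    oil [0.4428 0.0481 0.081 ] diam mm 38.9
dropTbody px [352.4 287.9] box [ 5  6 16 15 61]
    drop [ 0.4526 -0.0705  0.056 ] diam mm 32.0
dropTblack px [353. 287.] box [ 9  9  9  7 47]
    drop [ 0.4541 -0.0712  0.065 ] diam mm 16.4
tallT px [226.5 179.5] box [  4   7  16  16 209]
    tall [0.6608 0.1888 0.114 ] diam mm 33.2
tallS px [427.1 282.8] box [ 12   9  22  19 316]
    tall [0.6588 0.191  0.114 ] diam mm 33.9
smallT px [326.6 184.7] box [  2   4  20  18 271]
    small [ 0.674  -0.0126  0.034 ] diam mm 41.7
beak px [282.  234.5] box [   0    0   45   50 1294]
beaker rim [[0.557 0.074 0.085]] base [[0.558 0.077 0.004]]
turq px [326.4 332.1] box [  7   8  30  29 682]
    turq [ 0.3613 -0.0194  0.05  ] diam mm 60.1
red px [278.3 184. ] box [  4   5  20  19 294]
    red [0.6733 0.0922 0.034 ] diam mm 42.9
otray px [187.8 279.1] box [  15   11   88  107 5702]
dtray px [450.  270.4] box [  11    8   78   95 4289]
```

```bash
cat > m2.py <<'E'
from h import *
ct,cs=calibration("top"),calibration("scene")
def un(p,f,o): return (np.array(p,float)+.5)/f-.5+o
def tray(c,p,z=.024):
    q=onplane(c,p,z)[:,:2];print(q.round(4).tolist(),"sides",[round(float(np.linalg.norm(q[i]-q[(i+1)%4])),4) for i in range(4)],"ctr",q.mean(0).round(4))
    return q
oT=un([(12,338),(150,278),(240,489),(100,551)],2.6,[140,120])
dT=un([(370,259),(471,307),(390,493),(280,446)],2.5,[300,120])
oS=un([(474,93),(640,296),(472,372),(317,152)],2.8,[290,140])
dS=un([(177,133),(303,183),(157,390),(20,330)],2.8,[90,140])
for n,c,p in(("o",ct,oT),("o",cs,oS),("d",ct,dT),("d",cs,dS)): print(n);tray(c,p)
oil=un([(391,428),(432,434),(421,481),(381,473)],2.6,[140,120])
q=tray(ct,oil,.06)
print(np.degrees(np.arctan2(*(np.roll(q,-1,0)-q).T[::-1])))
print("oil cap T",onplane(ct,un([(404,452)],2.6,[140,120]),.088))
print("oil cap S",onplane(cs,un([(676,123)],2.8,[90,140]),.088))
print("bulb S tip",onplane(cs,un([(492,140)],2.8,[90,140]),.086))
E
python3 m2.py
```

```text
o
[[0.5232, 0.3822], [0.577, 0.2668], [0.4045, 0.182], [0.35, 0.2958]] sides [0.1273, 0.1923, 0.1261, 0.1936] ctr [0.4637 0.2817]
o
[[0.3479, 0.3024], [0.5217, 0.3859], [0.5811, 0.2688], [0.4042, 0.1871]] sides [0.1928, 0.1313, 0.1948, 0.1284] ctr [0.4637 0.2861]
d
[[0.5973, -0.2776], [0.5573, -0.3661], [0.3967, -0.293], [0.4347, -0.1988]] sides [0.0971, 0.1764, 0.1016, 0.1807] ctr [ 0.4965 -0.2839]
d
[[0.394, -0.2901], [0.437, -0.1984], [0.6011, -0.2685], [0.558, -0.3625]] sides [0.1013, 0.1784, 0.1035, 0.1793] ctr [ 0.4975 -0.2799]
[[0.4566, 0.0575], [0.4528, 0.025], [0.4158, 0.0326], [0.4212, 0.0642]] sides [0.0327, 0.0377, 0.0321, 0.0361] ctr [0.4366 0.0448]
[-96.76203731 168.40969609  80.36915461 -10.73916727]
oil cap T [[0.43775606 0.04497809 0.088     ]]
oil cap S [[0.43712518 0.04788777 0.088     ]]
bulb S tip [[ 0.45133305 -0.06818228  0.086     ]]
```

The parts are told apart as follows, in top-view pixels. The larger white jar is at (355,232), with the turquoise look-alike at (326,332). The small white jar is at (327,185), with red ones at (279,184) and (334,150). The powder jar is at (404,181), oil bottle (296,294), dropper (352,288) and tall bottle (228,181). The enlarged crops confirm all of these by colour and size. The ointment tray is on the left and the drops tray on the right, and the two views agree to about 3 mm.

```bash
cat > go.py <<'E'
import sys
from h import *
x,y,z,a=map(float,sys.argv[1:5])
s=sense();Rc=R.from_rotvec(s["eef_rot"]);p=s["position"]
Rt=R.from_euler("z",a,degrees=True)*R.from_euler("x",np.pi)
sh=Rc.inv().apply(np.array([x,y,z])-p);w=(Rc.inv()*Rt).as_rotvec()
xd=Rc.as_matrix()[:,0]
print("t",round(s["t"],2),"pos",p.round(4),"yaw",round(np.degrees(np.arctan2(xd[1],xd[0])),1),"gap",round(s["finger_gap"],3),"F",np.round(s["force"],1),"j7",round(s["qpos"][6],2))
n=max(np.linalg.norm(sh)/.0625,np.degrees(np.linalg.norm(w))/10.7)
print("shift",sh.round(4),"turn",w.round(3),"minrows",round(n,1))
for k in(1,2):
    pass
E
python3 go.py .569 -.0743 .2 25.8
```

```text
t 0.15 pos [0.1707 0.7043 0.226 ] yaw 76.4 gap 1.0 F [-0.5 -0.7 -0.1] j7 -0.08
shift [-0.6628  0.5704  0.0268] turn [0.001 0.001 0.883] minrows 14.0
```

Request:
{"name": "drive_tool", "arguments": {"moves": [[-0.03,0.026,0,0,0,0.04],[-0.074,0.064,0.003,0,0,0.1],[-0.118,0.102,0.005,0,0,0.16],[-0.162,0.14,0.007,0,0,0.22],[-0.206,0.178,0.009,0,0,0.28]], "fingers": 0.95, "newtons": 25}}

```text
t: 0.78
position: [0.2959, 0.4603, 0.2171]
eef_rot: [2.717, 1.576, -0.001]
force: [0.2, -0.3, -0.6]
finger_gap: 0.953
```

```bash
python3 go.py .569 -.0743 .2 25.8
```

```text
t 0.78 pos [0.2959 0.4603 0.2171] yaw 60.2 gap 0.953 F [ 0.2 -0.3 -0.6] j7 -0.01
shift [-0.3283  0.5026  0.0178] turn [0.001 0.001 0.601] minrows 9.6
```

Request:
{"name": "drive_tool", "arguments": {"moves": [[-0.033,0.05,0.002,0,0,0.06],[-0.066,0.1,0.004,0,0,0.12],[-0.098,0.15,0.005,0,0,0.18],[-0.131,0.2,0.007,0,0,0.24],[-0.164,0.25,0.009,0,0,0.3]]}}

```text
t: 1.4
position: [0.4321, 0.1921, 0.2086]
eef_rot: [2.923, 1.149, 0.0]
force: [0.4, -0.6, 0.7]
finger_gap: 0.946
```

```bash
python3 go.py .569 -.0743 .2 25.8
```

```text
t 1.4 pos [0.4321 0.1921 0.2086] yaw 42.9 gap 0.946 F [ 0.4 -0.6  0.7] j7 0.32
shift [-0.0813  0.2883  0.0088] turn [0.001 0.    0.299] minrows 4.8
```

Request:
{"name": "drive_tool", "arguments": {"moves": [[-0.016,0.058,0.002,0,0,0.06],[-0.032,0.115,0.004,0,0,0.12],[-0.049,0.173,0.005,0,0,0.18],[-0.067,0.235,0.008,0,0,0.25],[-0.081,0.288,0.009,0.001,0,0.299]]}}

```text
t: 2.02
position: [0.5696, -0.076, 0.1997]
eef_rot: [3.063, 0.698, -0.0]
force: [-0.1, 0.7, 0.7]
finger_gap: 0.95
```

```bash
python3 go.py .569 -.0743 .10 25.8; python3 - <<'E'
from h import *
c=calibration("wrist");im=read_camera("wrist")[:,:,::-1].copy();cv2.imwrite("pics/w1.png",im)
print(proj(c,[[.569,-.0743,.05],[.569,-.0743,0]]))
E
```

```text
t 2.02 pos [ 0.5696 -0.076   0.1997] yaw 25.7 gap 0.95 F [-0.1  0.7  0.7] j7 0.68
shift [ 0.0002 -0.0018  0.0997] turn [-0.     0.    -0.002] minrows 1.6
[[315.47436162 216.361717  ]
 [315.61703168 203.2348286 ]]
```

View pics/w1.png

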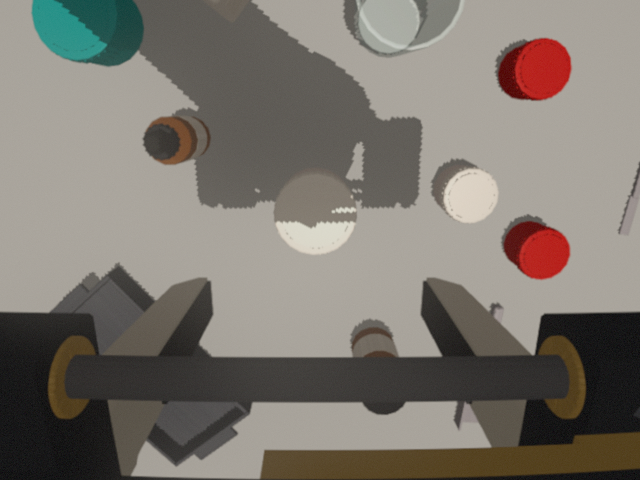

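The wrist view shows the jar lid at (316,213), against (315,216) predicted, so it is centred between the jaws. Descending.

Request:
{"name": "drive_tool", "arguments": {"moves": [[0,-0.002,0.04,0,0,0],[0,-0.002,0.08,0,0,0],[0,-0.002,0.12,0,0,0],[0,-0.002,0.15,0,0,0],[0,-0.002,0.163,0,0,0]]}}

```text
t: 2.7
position: [0.5714, -0.0825, 0.0355]
eef_rot: [3.062, 0.684, -0.0]
force: [0.6, -0.1, -0.2]
finger_gap: 0.948
```

Request:
{"name": "drive_tool", "arguments": {"moves": [[0,0,0,0,0,0],[0,0,0,0,0,0],[0,0,0,0,0,0],[0,0,0,0,0,0],[0,0,0,0,0,0]], "fingers": 0, "newtons": 25}}

```text
t: 3.32
position: [0.5719, -0.0824, 0.0365]
eef_rot: [3.061, 0.684, 0.002]
force: [-1.2, -0.4, 7.6]
finger_gap: 0.644
```

```bash
python3 go.py .569 -.0743 .036 25.8
```

```text
t 3.33 pos [ 0.5719 -0.0824  0.0365] yaw 25.2 gap 0.644 F [-1.2 -0.4  7.6] j7 0.76
shift [ 0.0008 -0.0086  0.0005] turn [ 0.005 -0.    -0.01 ] minrows 0.1
```

Request:
{"name": "drive_tool", "arguments": {"moves": [[0,0,0,0,0,0],[0,0,0,0,0,0],[0,-0.008,0,0,0,0],[0,-0.008,0,0,0,0],[0,-0.008,0,0,0,0]], "fingers": 0.95}}

```text
t: 3.95
position: [0.5685, -0.075, 0.0364]
eef_rot: [3.061, 0.685, 0.002]
force: [-0.3, 0.0, -0.8]
finger_gap: 0.948
```

```bash
python3 go.py .569 -.0743 .036 25.8;python3 - <<'E'
from h import *
c=calibration("wrist");im=read_camera("wrist")[:,:,::-1].copy();cv2.imwrite("pics/w2.png",im)
print(proj(c,[[.569,-.0743,.05],[.569,-.0743,0]]))
E
python3 go.py .569 -.0743 .036 25.8
```

```text
t 3.95 pos [ 0.5685 -0.075   0.0364] yaw 25.2 gap 0.948 F [-0.3  0.  -0.8] j7 0.75
shift [ 0.0008 -0.0004  0.0004] turn [ 0.005 -0.    -0.01 ] minrows 0.1
[[315.90347159 318.70635265]
 [316.01048765 271.23320684]]
t 4.0 pos [ 0.5686 -0.0752  0.0364] yaw 25.2 gap 0.947 F [-0.6 -0.5 -0.3] j7 0.75
shift [ 0.0008 -0.0006  0.0004] turn [ 0.005 -0.    -0.01 ] minrows 0.1
```

View pics/w2.png

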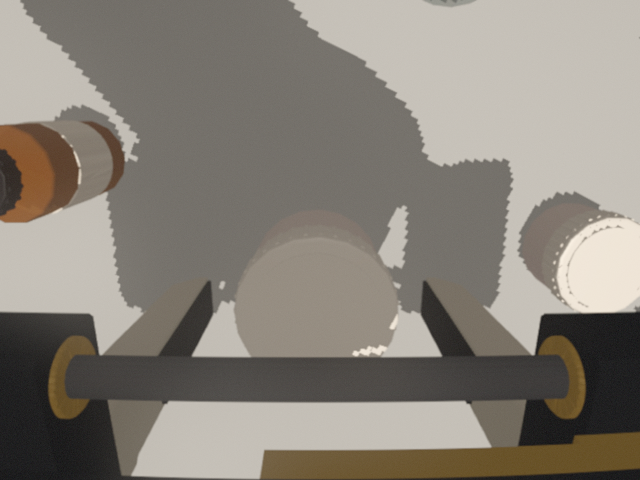

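The jar stands upright and is centred at column 316. The earlier miss was a roughly 8 mm overshoot from moving on before the arm had settled, so I'll settle first from now on. Gripping.

Request:
{"name": "drive_tool", "arguments": {"moves": [[0,0,0,0,0,0],[0,0,0,0,0,0],[0,0,0,0,0,0],[0,0,0,0,0,0],[0,0,0,0,0,0]], "fingers": 0, "newtons": 25}}

```text
t: 4.62
position: [0.5686, -0.0752, 0.0364]
eef_rot: [3.061, 0.684, 0.002]
force: [0.4, 0.3, -0.7]
finger_gap: 0.657
```

Request:
{"name": "drive_tool", "arguments": {"moves": [[0,0,-0.01,0,0,0],[0,0,-0.04,0,0,0],[0,0,-0.08,0,0,0],[0,0,-0.12,0,0,0],[0,0,-0.13,0,0,0]]}}

```text
t: 5.25
position: [0.5692, -0.0748, 0.1693]
eef_rot: [3.06, 0.684, 0.008]
force: [-0.1, 0.3, -1.5]
finger_gap: 0.659
```

```bash
python3 go.py .4259 .2656 .166 25.8
```

```text
t 5.25 pos [ 0.5692 -0.0748  0.1693] yaw 25.2 gap 0.659 F [-0.1  0.3 -1.5] j7 0.69
shift [ 0.0153 -0.369   0.0008] turn [ 0.007 -0.004 -0.01 ] minrows 5.9
```

Request:
{"name": "drive_tool", "arguments": {"moves": [[0.001,-0.02,0,0,0,0],[0.002,-0.06,0,0,0,0],[0.004,-0.105,0,0,0,0],[0.006,-0.15,0,0,0,0],[0.008,-0.195,0,0,0,0]]}}

```text
t: 5.88
position: [0.491, 0.1072, 0.1666]
eef_rot: [3.06, 0.686, 0.004]
force: [0.7, 1.6, -0.5]
finger_gap: 0.661
```

```bash
python3 go.py .4259 .2656 .166 25.8
```

```text
t 5.88 pos [0.491  0.1072 0.1666] yaw 25.3 gap 0.661 F [ 0.7  1.6 -0.5] j7 0.35
shift [ 0.0087 -0.171  -0.0004] turn [ 0.006 -0.001 -0.009] minrows 2.7
```

Request:
{"name": "drive_tool", "arguments": {"moves": [[0.002,-0.05,0,0,0,0],[0.005,-0.1,0,0.003,0,-0.005],[0.007,-0.145,0,0.006,0,-0.009],[0.009,-0.171,0,0.006,-0.001,-0.009],[0.009,-0.171,0,0.006,-0.001,-0.009]]}}

```text
t: 6.5
position: [0.4236, 0.268, 0.1642]
eef_rot: [3.06, 0.708, -0.004]
force: [0.3, -0.6, -1.2]
finger_gap: 0.663
```

Request:
{"name": "drive_tool", "arguments": {"moves": [[0,0,0,0,0,0],[0,0,0,0,0,0]]}}

```text
t: 6.75
position: [0.4234, 0.267, 0.1638]
eef_rot: [3.06, 0.706, -0.005]
force: [-0.2, 0.5, -0.6]
finger_gap: 0.663
```

```bash
cat > w.py <<'E'
import sys
from h import *
c=calibration("wrist");im=read_camera("wrist")[:,:,::-1].copy()
pts=np.array(eval(sys.argv[2]),float)
for u in proj(c,pts):
    print(u.round(1)); cv2.drawMarker(im,tuple(int(v) for v in u.round()),(255,0,255),cv2.MARKER_CROSS,12,1)
cv2.imwrite(f"pics/{sys.argv[1]}.png",im)
E
cat > tr.py <<'E'
import numpy as np
def comp(which):
    c,a,pts={"o":((.4637,.2839),25.8,[(-98,64),(98,64),(98,-64),(-98,-64)]),"d":((.497,-.282),-24.3,[(-90,50),(90,50),(90,-50),(-90,-50)])}[which]
    a=np.radians(a);M=np.array([[np.cos(a),-np.sin(a)],[np.sin(a),np.cos(a)]])
    return [[*(np.array(c)+M@np.array(p)/1000),.024] for p in pts]
E
python3 go.py .4259 .2656 .166 25.8; python3 w.py w3 "__import__('tr').comp('o')"
```

```text
t 6.75 pos [0.4234 0.267  0.1638] yaw 26.0 gap 0.663 F [-0.2  0.5 -0.6] j7 0.04
shift [ 0.0016  0.0024 -0.0022] turn [0.    0.003 0.003] minrows 0.1
[236.3 133.4]
[521.7 136.1]
[500.4 307.1]
[243.8 306.5]
```

View pics/w3.png

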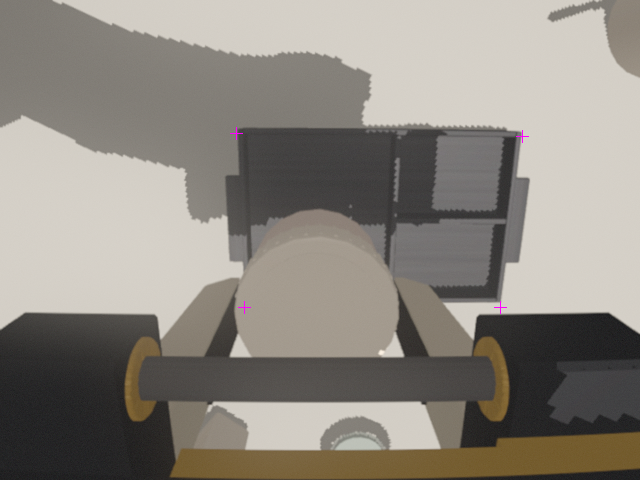

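The tray's far corners appear at (239,128) and (519,132), about 5 px above prediction, so I'm moving the tray centre about 3 mm to (0.463, 0.2865). Lowering.

```bash
sed -i 's/(.4637,.2839)/(.463,.2865)/' tr.py; python3 go.py .4252 .2682 .0445 25.8
```

```text
t 6.8 pos [0.4237 0.267  0.1639] yaw 26.0 gap 0.662 F [-0.1  0.6 -1.4] j7 0.04
shift [ 0.0023 -0.0005  0.1194] turn [0.    0.003 0.003] minrows 1.9
```

Request:
{"name": "drive_tool", "arguments": {"moves": [[0.002,0,0.03,0,0.003,0.003],[0.002,0,0.065,0,0.003,0.003],[0.002,0,0.095,0,0.003,0.003],[0.002,0,0.112,0,0.003,0.003],[0.002,0,0.119,0,0.003,0.003]]}}

```text
t: 7.42
position: [0.4253, 0.2667, 0.0441]
eef_rot: [3.062, 0.699, -0.002]
force: [-1.3, 0.4, -1.1]
finger_gap: 0.664
```

Request:
{"name": "drive_tool", "arguments": {"moves": [[0,0,0,0,0,0],[0,0,0,0,0,0]]}}

```text
t: 7.68
position: [0.4257, 0.2666, 0.0447]
eef_rot: [3.062, 0.698, -0.0]
force: [-0.3, 0.0, -0.1]
finger_gap: 0.658
```

```bash
python3 go.py .4252 .2682 .0405 25.8
```

```text
t 7.67 pos [0.4257 0.2666 0.0447] yaw 25.7 gap 0.658 F [-0.3  0.  -0.1] j7 0.13
shift [ 0.0002 -0.0017  0.0042] turn [ 0.001  0.    -0.002] minrows 0.1
```

Request:
{"name": "drive_tool", "arguments": {"moves": [[0,0,0.001,0,0,0],[0,0,0.002,0,0,0],[0,0,0.003,0,0,0],[0,0,0.004,0,0,0],[0,0,0.0045,0,0,0]]}}

```text
t: 8.3
position: [0.4256, 0.2668, 0.0403]
eef_rot: [3.063, 0.698, -0.0]
force: [-1.9, -0.2, 10.1]
finger_gap: 0.662
```

```bash
python3 go.py .4252 .2682 .0405 25.8
```

```text
t 8.3 pos [0.4256 0.2668 0.0403] yaw 25.7 gap 0.662 F [-1.9 -0.2 10.1] j7 0.13
shift [ 0.0002 -0.0014 -0.0002] turn [ 0.     0.    -0.002] minrows 0.0
```

Contact at the floor (10 N). Releasing, with a partial opening.

Request:
{"name": "drive_tool", "arguments": {"moves": [[0,0,0,0,0,0],[0,0,0,0,0,0],[0,0,0,0,0,0],[0,0,0,0,0,0]], "fingers": 0.85}}

```text
t: 8.8
position: [0.4256, 0.2667, 0.0403]
eef_rot: [3.062, 0.698, -0.0]
force: [-0.1, 0.4, -0.5]
finger_gap: 0.849
```

Request:
{"name": "drive_tool", "arguments": {"moves": [[0,0,-0.02,0,0,0],[0,0,-0.06,0,0,0],[0,0,-0.11,0,0,0],[0,0,-0.15,0,0,0],[0,0,-0.16,0,0,0]]}}

```text
t: 9.43
position: [0.4264, 0.2674, 0.2025]
eef_rot: [-3.061, -0.698, -0.005]
force: [-0.4, -0.6, -0.7]
finger_gap: 0.85
```

```bash
python3 go.py .675 -.173 .2 25.8; python3 w.py w4 "__import__('tr').comp('o')"
```

```text
t 9.43 pos [0.4264 0.2674 0.2025] yaw 25.7 gap 0.85 F [-0.4 -0.6 -0.7] j7 0.02
shift [0.033  0.5046 0.0022] turn [-0.001 -0.003 -0.002] minrows 8.1
[240.4 127.5]
[494.1 128.3]
[478.5 282.9]
[247.4 283.8]
```

View pics/w4.png

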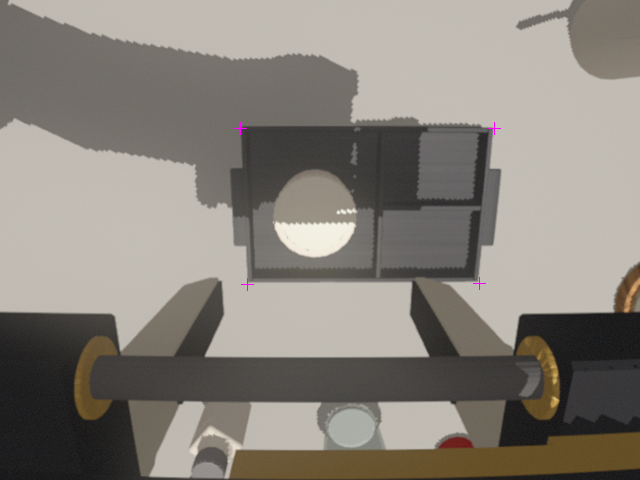

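The jar stands in the big compartment at (315,213), and the tray corners now match prediction. Next is the powder jar.

Request:
{"name": "drive_tool", "arguments": {"moves": [[0.002,0.03,0,0,0,0],[0.005,0.08,0.001,0,0,0],[0.009,0.135,0.001,0,0,0],[0.012,0.19,0.001,0,0,0],[0.016,0.245,0.001,0,0,0]]}}

```text
t: 10.1
position: [0.5469, 0.052, 0.1995]
eef_rot: [-3.061, -0.699, -0.001]
force: [0.1, 0.7, -0.4]
finger_gap: 0.851
```

```bash
python3 go.py .675 -.173 .2 25.8
```

```text
t 10.1 pos [0.5469 0.052  0.1995] yaw 25.7 gap 0.851 F [ 0.1  0.7 -0.4] j7 0.5
shift [ 0.0177  0.2583 -0.0008] turn [-0.001 -0.001 -0.001] minrows 4.1
```

Request:
{"name": "drive_tool", "arguments": {"moves": [[0.004,0.055,0,0,0,0],[0.008,0.11,0,0,0,0],[0.012,0.165,0,0,0,0],[0.015,0.21,0,0,0,0],[0.018,0.245,0,0,0,0]]}}

```text
t: 10.72
position: [0.6694, -0.163, 0.1969]
eef_rot: [-3.061, -0.697, 0.003]
force: [-0.0, -1.0, -0.1]
finger_gap: 0.851
```

Request:
{"name": "drive_tool", "arguments": {"moves": [[0,0.006,0,0,0,0],[0,0.006,0,0,0,0],[0,0.006,0,0,0,0]]}}

```text
t: 11.1
position: [0.6714, -0.1666, 0.1961]
eef_rot: [-3.059, -0.699, 0.005]
force: [0.1, 0.6, 0.1]
finger_gap: 0.849
```

```bash
python3 go.py .675 -.173 .036 25.8; python3 w.py w5 "[[.675,-.173,.076],[.675,-.173,0]]"
```

```text
t 11.1 pos [ 0.6714 -0.1666  0.1961] yaw 25.7 gap 0.849 F [0.1 0.6 0.1] j7 0.84
shift [0.0008 0.008  0.1601] turn [-0.004  0.002 -0.001] minrows 2.6
[316.1 239.9]
[316.3 215.5]
```

View pics/w5.png

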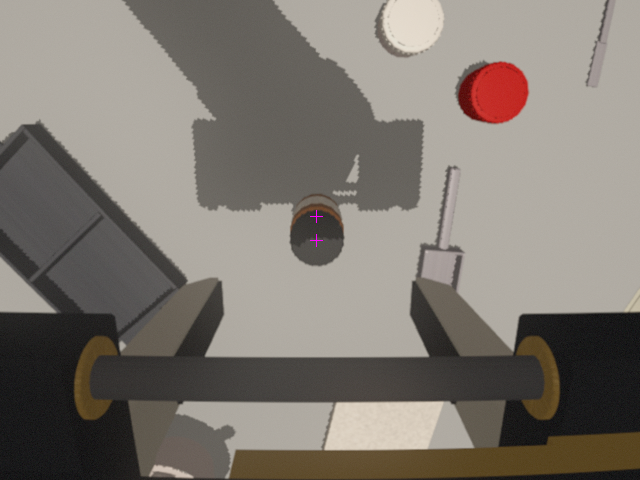

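The cap is at (317,239), as predicted. Descending.

Request:
{"name": "drive_tool", "arguments": {"moves": [[0.001,0.004,0.03,0,0,0],[0.001,0.008,0.075,0,0,0],[0.001,0.008,0.12,0,0,0],[0.001,0.008,0.148,0,0,0],[0.001,0.008,0.16,0,0,0]]}}

```text
t: 11.78
position: [0.6748, -0.1715, 0.0351]
eef_rot: [-3.058, -0.701, 0.007]
force: [-0.1, -0.2, 0.3]
finger_gap: 0.854
```

Request:
{"name": "drive_tool", "arguments": {"moves": [[0,0,0,0,0,0],[0,0,0,0,0,0]]}}

```text
t: 12.02
position: [0.6754, -0.1712, 0.0363]
eef_rot: [-3.058, -0.702, 0.004]
force: [-0.3, -0.1, -0.5]
finger_gap: 0.852
```

```bash
python3 go.py .675 -.173 .036 25.8
```

```text
t 12.03 pos [ 0.6754 -0.1712  0.0363] yaw 25.8 gap 0.852 F [-0.3 -0.1 -0.5] j7 0.91
shift [-0.0011  0.0014  0.0003] turn [-0.005  0.002  0.001] minrows 0.0
```

Request:
{"name": "drive_tool", "arguments": {"moves": [[0,0.001,0,0,0,0],[0,0.001,0,0,0,0],[0,0.001,0,0,0,0],[0,0.001,0,0,0,0],[0,0.001,0,0,0,0]], "fingers": 0, "newtons": 25}}

```text
t: 12.65
position: [0.6757, -0.1722, 0.0364]
eef_rot: [-3.058, -0.702, 0.005]
force: [-0.7, 0.2, 1.3]
finger_gap: 0.422
```

Request:
{"name": "drive_tool", "arguments": {"moves": [[0,0,0,0,0,0],[0,0,0,0,0,0]]}}

```text
t: 12.9
position: [0.6756, -0.1722, 0.0363]
eef_rot: [-3.058, -0.701, 0.005]
force: [-1.0, -0.4, 1.7]
finger_gap: 0.423
```

Request:
{"name": "drive_tool", "arguments": {"moves": [[0,0,-0.01,0,0,0],[0,0,-0.04,0,0,0],[0,0,-0.08,0,0,0],[0,0,-0.12,0,0,0],[0,0,-0.135,0,0,0]]}}

```text
t: 13.52
position: [0.6772, -0.1731, 0.1743]
eef_rot: [-3.059, -0.702, -0.001]
force: [0.6, 0.2, -1.8]
finger_gap: 0.423
```

```bash
python3 go.py .498 .338 .17 25.8
```

```text
t 13.53 pos [ 0.6772 -0.1731  0.1743] yaw 25.8 gap 0.423 F [ 0.6  0.2 -1.8] j7 0.86
shift [ 0.0615 -0.5381  0.0057] turn [-0.003 -0.001  0.001] minrows 8.7
```

Request:
{"name": "drive_tool", "arguments": {"moves": [[0.003,-0.025,0,0,0,0],[0.008,-0.07,0.001,0,0,0],[0.013,-0.12,0.001,0,0,0],[0.019,-0.17,0.002,0,0,0],[0.025,-0.22,0.002,0,0,0]]}}

```text
t: 14.15
position: [0.6014, 0.0388, 0.1713]
eef_rot: [-3.058, -0.703, 0.004]
force: [0.4, 0.4, -0.5]
finger_gap: 0.422
```

```bash
python3 go.py .498 .338 .17 25.8
```

```text
t 14.15 pos [0.6014 0.0388 0.1713] yaw 25.9 gap 0.422 F [ 0.4  0.4 -0.5] j7 0.57
shift [ 0.0377 -0.3143  0.0025] turn [-0.004  0.001  0.002] minrows 5.1
```

Request:
{"name": "drive_tool", "arguments": {"moves": [[0.006,-0.05,0,0,0,0],[0.012,-0.1,0,0,0,0],[0.018,-0.15,0.001,0,0,0],[0.024,-0.2,0.001,0,0,0],[0.029,-0.245,0.002,0,0,0]]}}

```text
t: 14.78
position: [0.5175, 0.2744, 0.1689]
eef_rot: [-3.058, -0.706, 0.008]
force: [0.4, -0.5, -1.0]
finger_gap: 0.42
```

```bash
python3 go.py .498 .338 .17 25.8
```

```text
t 14.78 pos [0.5175 0.2744 0.1689] yaw 26.0 gap 0.42 F [ 0.4 -0.5 -1. ] j7 0.17
shift [ 0.0103 -0.0657 -0.0009] turn [-0.004  0.004  0.004] minrows 1.1
```

Request:
{"name": "drive_tool", "arguments": {"moves": [[0.004,-0.03,0,-0.002,0.002,0.002],[0.007,-0.05,0,-0.004,0.004,0.004],[0.01,-0.065,0,-0.004,0.004,0.004],[0.01,-0.066,0,-0.004,0.004,0.004],[0.01,-0.066,0,-0.004,0.004,0.004]]}}

```text
t: 15.4
position: [0.498, 0.3369, 0.1691]
eef_rot: [3.063, 0.699, -0.0]
force: [-0.2, -1.5, -1.1]
finger_gap: 0.425
```

```bash
python3 go.py .498 .338 .0445 25.8; python3 w.py w6 "__import__('tr').comp('o')"
```

```text
t 15.4 pos [0.498  0.3369 0.1691] yaw 25.7 gap 0.425 F [-0.2 -1.5 -1.1] j7 0.06
shift [ 0.0005 -0.0011  0.1246] turn [ 0.     0.    -0.002] minrows 2.0
[104.4 174.7]
[378.  173.5]
[371.8 336.3]
[125.6 335.3]
```

View pics/w6.png

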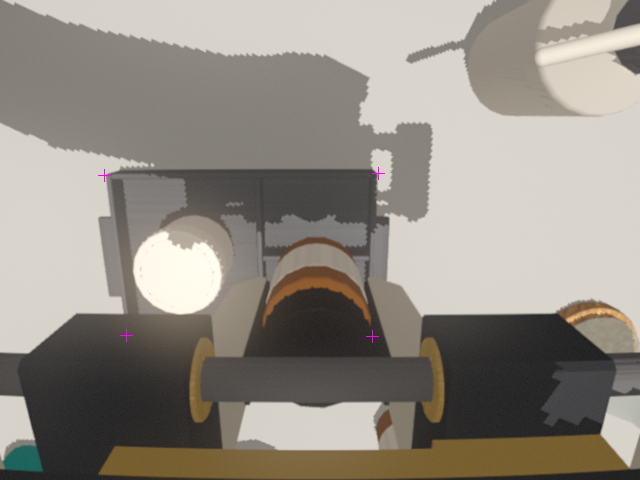

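The powder jar hangs upright, and the tray corners line up with prediction. Lowering.

Request:
{"name": "drive_tool", "arguments": {"moves": [[0,-0.001,0.03,0,0,0],[0,-0.001,0.065,0,0,0],[0,-0.001,0.098,0,0,0],[0,-0.001,0.116,0,0,0],[0,-0.001,0.123,0,0,0]]}}

```text
t: 16.08
position: [0.498, 0.3368, 0.0456]
eef_rot: [3.063, 0.696, -0.001]
force: [-0.4, -0.9, -0.4]
finger_gap: 0.42
```

Request:
{"name": "drive_tool", "arguments": {"moves": [[0,0,0,0,0,0],[0,0,0,0,0,0]]}}

```text
t: 16.32
position: [0.4985, 0.3369, 0.0465]
eef_rot: [3.063, 0.696, 0.001]
force: [0.2, 0.3, 0.2]
finger_gap: 0.423
```

```bash
python3 go.py .498 .338 .0403 25.8
```

```text
t 16.32 pos [0.4985 0.3369 0.0465] yaw 25.6 gap 0.423 F [0.2 0.3 0.2] j7 0.14
shift [-0.     -0.0012  0.0062] turn [ 0.    -0.001 -0.003] minrows 0.1
```

Request:
{"name": "drive_tool", "arguments": {"moves": [[0,0,0.002,0,0,0],[0,0,0.0035,0,0,0],[0,0,0.005,0,0,0],[0,0,0.006,0,0,0],[0,0,0.0063,0,0,0]]}}

```text
t: 16.95
position: [0.4985, 0.3369, 0.0403]
eef_rot: [3.063, 0.696, 0.001]
force: [-1.3, -0.4, 4.0]
finger_gap: 0.424
```

```bash
python3 go.py .498 .338 .0403 25.8
```

```text
t 16.95 pos [0.4985 0.3369 0.0403] yaw 25.6 gap 0.424 F [-1.3 -0.4  4. ] j7 0.15
shift [ 0.     -0.0012 -0.    ] turn [ 0.    -0.    -0.003] minrows 0.0
```

Request:
{"name": "drive_tool", "arguments": {"moves": [[0,0,0,0,0,0],[0,0,0,0,0,0],[0,0,0,0,0,0],[0,0,0,0,0,0],[0,0,0,0,0,0]], "fingers": 0.7}}

```text
t: 17.58
position: [0.4986, 0.3369, 0.0402]
eef_rot: [3.063, 0.696, 0.001]
force: [-0.0, 0.6, 1.0]
finger_gap: 0.701
```

Request:
{"name": "drive_tool", "arguments": {"moves": [[0,0,-0.02,0,0,0],[0,0,-0.06,0,0,0],[0,0,-0.11,0,0,0],[0,0,-0.15,0,0,0],[0,0,-0.16,0,0,0]]}}

```text
t: 18.2
position: [0.4993, 0.3374, 0.2028]
eef_rot: [-3.062, -0.696, -0.006]
force: [-0.5, 0.8, -0.1]
finger_gap: 0.698
```

```bash
python3 go.py .4375 .0463 .2 -9.7; python3 w.py w7 "__import__('tr').comp('o')"
```

```text
t 18.2 pos [0.4993 0.3374 0.2028] yaw 25.6 gap 0.698 F [-0.5  0.8 -0.1] j7 0.05
shift [-0.1816  0.2359  0.0018] turn [-0.002 -0.004  0.616] minrows 4.8
[121.3 169.7]
[369.1 168.1]
[364.7 317.2]
[139.3 317.3]
```

View pics/w7.png

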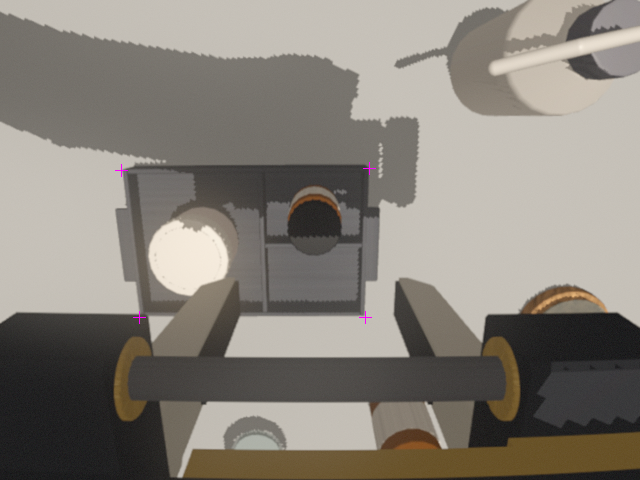

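The powder jar stands in the rear small compartment at (315,220). Next is the oil bottle.

Request:
{"name": "drive_tool", "arguments": {"moves": [[-0.015,0.02,0,0,0,0.05],[-0.045,0.06,0,0,0,0.15],[-0.075,0.1,0.001,0,-0.001,0.26],[-0.105,0.14,0.001,-0.001,-0.002,0.36],[-0.135,0.175,0.001,-0.001,-0.003,0.46]]}}

```text
t: 18.88
position: [0.4519, 0.1195, 0.1998]
eef_rot: [3.141, -0.026, -0.002]
force: [0.8, -0.7, -0.2]
finger_gap: 0.701
```

```bash
python3 go.py .4375 .0463 .2 -9.7
```

```text
t 18.88 pos [0.4519 0.1195 0.1998] yaw -1.0 gap 0.701 F [ 0.8 -0.7 -0.2] j7 -0.01
shift [-0.0132  0.0734 -0.0002] turn [0.001 0.001 0.153] minrows 1.2
```

Request:
{"name": "drive_tool", "arguments": {"moves": [[-0.006,0.035,0,0,0,0.08],[-0.01,0.058,0,0,0,0.13],[-0.013,0.07,0,0,0,0.153],[-0.013,0.073,0,0.001,0.001,0.153],[-0.013,0.073,0,0.001,0.001,0.153]]}}

```text
t: 19.5
position: [0.4381, 0.0474, 0.1997]
eef_rot: [-3.13, 0.264, 0.0]
force: [-0.0, -0.1, 0.3]
finger_gap: 0.698
```

Request:
{"name": "drive_tool", "arguments": {"moves": [[0,0,0,0,0,0],[0,0,0,0,0,0]]}}

```text
t: 19.75
position: [0.4382, 0.048, 0.1997]
eef_rot: [-3.13, 0.261, 0.0]
force: [0.3, -0.3, -0.1]
finger_gap: 0.704
```

```bash
python3 go.py .4375 .0463 .036 -9.7; python3 w.py w8 "[[.4375,.0463,.088],[.4375,.0463,0.06]]"
```

```text
t 19.75 pos [0.4382 0.048  0.1997] yaw -9.6 gap 0.704 F [ 0.3 -0.3 -0.1] j7 0.01
shift [-0.0004  0.0019  0.1637] turn [-0.001  0.     0.003] minrows 2.6
[313.8 235.8]
[314.1 225.4]
```

View pics/w8.png

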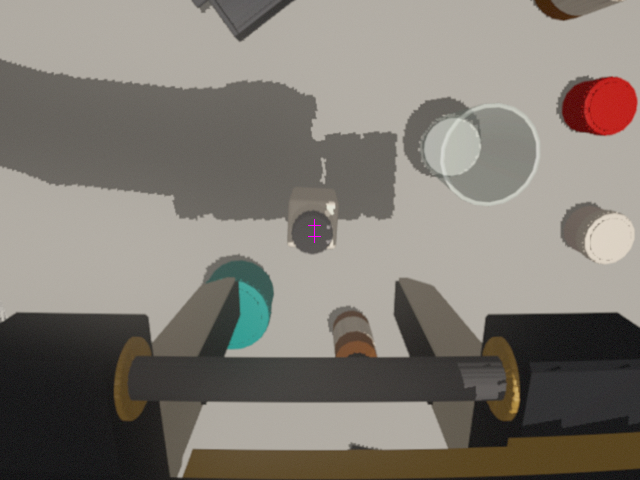

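The cap is at (312,232), within about 2 mm of prediction, and its faces are aligned with the jaws. Descending.

Request:
{"name": "drive_tool", "arguments": {"moves": [[-0.001,0,0.03,0,0,0],[-0.001,0,0.075,0,0,0],[-0.001,0,0.12,0,0,0],[-0.001,0,0.15,0,0,0],[-0.001,0,0.164,0,0,0]]}}

```text
t: 20.42
position: [0.4367, 0.0481, 0.034]
eef_rot: [-3.13, 0.262, 0.003]
force: [-0.2, 0.2, 0.3]
finger_gap: 0.701
```

Request:
{"name": "drive_tool", "arguments": {"moves": [[0,0,0,0,0,0],[0,0,0,0,0,0]]}}

```text
t: 20.68
position: [0.4369, 0.0481, 0.0343]
eef_rot: [-3.13, 0.262, 0.003]
force: [0.2, 0.3, 0.4]
finger_gap: 0.7
```

```bash
python3 go.py .4375 .0463 .036 -9.7
```

```text
t 20.68 pos [0.4369 0.0481 0.0343] yaw -9.6 gap 0.7 F [0.2 0.3 0.4] j7 0.3
shift [ 0.0009  0.0017 -0.0017] turn [-0.     0.002  0.002] minrows 0.0
```

Request:
{"name": "drive_tool", "arguments": {"moves": [[0,0.001,-0.002,0,0,0],[0,0.001,-0.002,0,0,0],[0,0.001,-0.002,0,0,0],[0,0.001,-0.002,0,0,0],[0,0.001,-0.002,0,0,0]], "fingers": 0, "newtons": 25}}

```text
t: 21.3
position: [0.4366, 0.0473, 0.0366]
eef_rot: [-3.13, 0.262, 0.003]
force: [-1.1, -0.0, 7.5]
finger_gap: 0.383
```

Request:
{"name": "drive_tool", "arguments": {"moves": [[0,0,0,0,0,0],[0,0,0,0,0,0]]}}

```text
t: 21.55
position: [0.4367, 0.0473, 0.0366]
eef_rot: [-3.13, 0.262, 0.003]
force: [-0.9, 0.4, 2.2]
finger_gap: 0.388
```

Request:
{"name": "drive_tool", "arguments": {"moves": [[0,0,-0.01,0,0,0],[0,0,-0.04,0,0,0],[0,0,-0.08,0,0,0],[0,0,-0.12,0,0,0],[0,0,-0.135,0,0,0]]}}

```text
t: 22.18
position: [0.4372, 0.0473, 0.174]
eef_rot: [-3.129, 0.262, -0.001]
force: [-0.6, 0.3, -0.1]
finger_gap: 0.383
```

```bash
python3 go.py .525 .282 .17 25.8
```

```text
t 22.18 pos [0.4372 0.0473 0.174 ] yaw -9.6 gap 0.383 F [-0.6  0.3 -0.1] j7 0.11
shift [ 0.0476 -0.246   0.0045] turn [-0.002 -0.001 -0.617] minrows 4.0
```

Request:
{"name": "drive_tool", "arguments": {"moves": [[0.004,-0.02,0,0,0,-0.05],[0.013,-0.065,0.001,0,0,-0.15],[0.022,-0.11,0.002,0,0,-0.26],[0.031,-0.155,0.003,-0.001,0,-0.37],[0.039,-0.195,0.003,-0.001,0,-0.47]]}}

```text
t: 22.8
position: [0.5079, 0.2362, 0.1704]
eef_rot: [-3.103, -0.484, 0.001]
force: [0.9, -0.3, -1.3]
finger_gap: 0.392
```

```bash
python3 go.py .525 .282 .17 25.8
```

```text
t 22.8 pos [0.5079 0.2362 0.1704] yaw 17.7 gap 0.392 F [ 0.9 -0.3 -1.3] j7 0.16
shift [ 0.0302 -0.0384  0.0005] turn [-0.001  0.    -0.141] minrows 0.8
```

Request:
{"name": "drive_tool", "arguments": {"moves": [[0.016,-0.02,0,0,0,-0.08],[0.026,-0.032,0,0,0,-0.12],[0.03,-0.038,0,-0.001,0,-0.141],[0.03,-0.038,0,-0.001,0,-0.141],[0.03,-0.038,0,-0.001,0,-0.141]]}}

```text
t: 23.42
position: [0.5247, 0.2805, 0.1705]
eef_rot: [3.062, 0.699, -0.001]
force: [0.7, 0.2, -1.4]
finger_gap: 0.388
```

```bash
python3 go.py .525 .282 .0455 25.8; python3 w.py w9 "__import__('tr').comp('o')"
```

```text
t 23.43 pos [0.5247 0.2805 0.1705] yaw 25.7 gap 0.388 F [ 0.7  0.2 -1.4] j7 0.21
shift [ 0.0011 -0.0012  0.125 ] turn [ 0.     0.001 -0.001] minrows 2.0
[96.3 84.2]
[381.7  81.4]
[375.5 260.9]
[117.1 260.6]
```

View pics/w9.png

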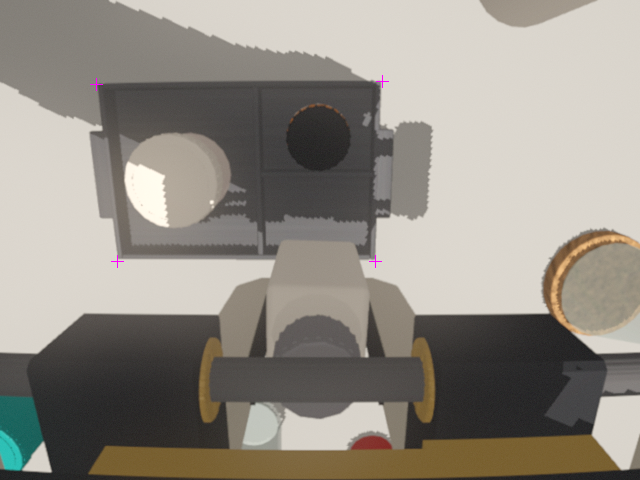

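The oil bottle is square in the jaws, and tray and prediction agree. Lowering into the free small compartment.

Request:
{"name": "drive_tool", "arguments": {"moves": [[0.001,-0.001,0.03,0,0,0],[0.001,-0.001,0.065,0,0,0],[0.001,-0.001,0.098,0,0,0],[0.001,-0.001,0.116,0,0,0],[0.001,-0.001,0.124,0,0,0]]}}

```text
t: 24.1
position: [0.5251, 0.2814, 0.0461]
eef_rot: [3.062, 0.698, -0.002]
force: [-0.1, 0.4, -0.4]
finger_gap: 0.389
```

Request:
{"name": "drive_tool", "arguments": {"moves": [[0,0,0,0,0,0],[0,0,0,0,0,0]]}}

```text
t: 24.35
position: [0.5257, 0.2815, 0.0469]
eef_rot: [3.063, 0.698, 0.0]
force: [-0.0, 0.9, -1.0]
finger_gap: 0.389
```

```bash
python3 go.py .525 .282 .0405 25.8
```

```text
t 24.35 pos [0.5257 0.2815 0.0469] yaw 25.7 gap 0.389 F [-0.   0.9 -1. ] j7 0.3
shift [-0.0004 -0.0008  0.0064] turn [ 0.     0.    -0.002] minrows 0.1
```

Request:
{"name": "drive_tool", "arguments": {"moves": [[0,0,0.002,0,0,0],[0,0,0.0035,0,0,0],[0,0,0.005,0,0,0],[0,0,0.006,0,0,0],[0,0,0.0064,0,0,0]]}}

```text
t: 24.98
position: [0.5256, 0.2814, 0.0407]
eef_rot: [3.063, 0.698, -0.0]
force: [-1.2, -0.4, 5.6]
finger_gap: 0.387
```

```bash
python3 go.py .525 .282 .0405 25.8
```

```text
t 24.98 pos [0.5256 0.2814 0.0407] yaw 25.7 gap 0.387 F [-1.2 -0.4  5.6] j7 0.31
shift [-0.0003 -0.0008  0.0002] turn [-0.     0.    -0.002] minrows 0.0
```

Request:
{"name": "drive_tool", "arguments": {"moves": [[0,0,0,0,0,0],[0,0,0,0,0,0],[0,0,0,0,0,0],[0,0,0,0,0,0],[0,0,0,0,0,0]], "fingers": 0.7}}

```text
t: 25.6
position: [0.5256, 0.2815, 0.0406]
eef_rot: [3.063, 0.698, -0.0]
force: [0.5, 0.6, 0.0]
finger_gap: 0.699
```

Request:
{"name": "drive_tool", "arguments": {"moves": [[0,0,-0.02,0,0,0],[0,0,-0.06,0,0,0],[0,0,-0.11,0,0,0],[0,0,-0.155,0,0,0],[0,0,-0.18,0,0,0]]}}

```text
t: 26.22
position: [0.5261, 0.2817, 0.2231]
eef_rot: [-3.062, -0.698, -0.003]
force: [0.3, 1.1, -0.6]
finger_gap: 0.7
```

Request:
{"name": "drive_tool", "arguments": {"moves": [[0,0,0,0,0,0]], "fingers": 0.95}}

```text
t: 26.35
position: [0.5268, 0.2821, 0.2248]
eef_rot: [-3.061, -0.698, -0.008]
force: [-0.1, -0.6, 0.0]
finger_gap: 0.766
```

```bash
python3 go.py .66 .19 .22 65.7; python3 w.py w10 "__import__('tr').comp('o')"
```

```text
t 26.35 pos [0.5268 0.2821 0.2248] yaw 25.7 gap 0.766 F [-0.1 -0.6  0. ] j7 0.18
shift [0.0801 0.1407 0.005 ] turn [ 0.001 -0.006 -0.698] minrows 3.7
[124.   90.1]
[366.7  88. ]
[362.8 241.5]
[139.7 242.1]
```

View pics/w10.png

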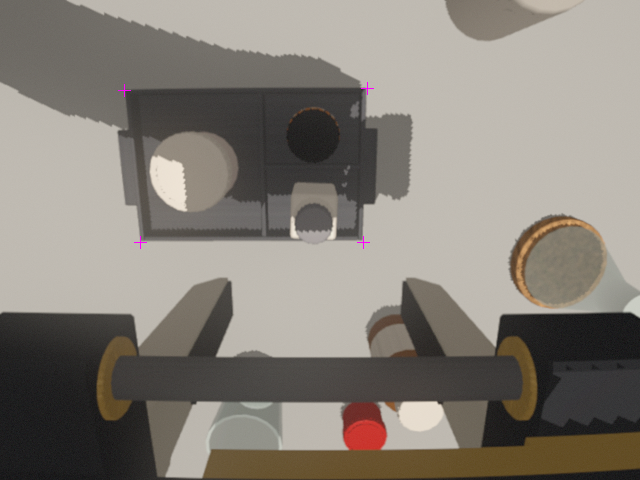

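All three ointment items stand in their compartments. Next is the tall bottle.

Request:
{"name": "drive_tool", "arguments": {"moves": [[0.01,0.018,0,0,0,-0.09],[0.027,0.048,0.001,0,-0.002,-0.24],[0.046,0.08,0.003,0,-0.003,-0.4],[0.062,0.109,0.004,0,-0.005,-0.54],[0.074,0.13,0.005,0,-0.006,-0.65]]}}

```text
t: 27.02
position: [0.6498, 0.1953, 0.2167]
eef_rot: [2.677, 1.643, -0.006]
force: [-0.2, 0.3, 0.5]
finger_gap: 0.951
```

Request:
{"name": "drive_tool", "arguments": {"moves": [[0,0,0,0,0,0],[0,0,0,0,0,0]]}}

```text
t: 27.28
position: [0.6485, 0.1956, 0.2152]
eef_rot: [-2.678, -1.641, 0.01]
force: [0.3, 0.8, 0.2]
finger_gap: 0.949
```

```bash
python3 go.py .66 .19 .22 65.7
```

```text
t 27.27 pos [0.6485 0.1956 0.2152] yaw 63.0 gap 0.949 F [0.3 0.8 0.2] j7 0.9
shift [ 0.0002  0.0128 -0.0049] turn [-0.004  0.005 -0.047] minrows 0.3
```

Request:
{"name": "drive_tool", "arguments": {"moves": [[0,0.006,0,0,0,-0.025],[0,0.013,-0.003,-0.004,0.005,-0.047],[0,0.013,-0.003,-0.004,0.005,-0.047],[0,0.013,-0.003,-0.004,0.005,-0.047]]}}

```text
t: 27.78
position: [0.6601, 0.1899, 0.2183]
eef_rot: [-2.639, -1.703, -0.0]
force: [0.5, 0.7, 0.4]
finger_gap: 0.95
```

```bash
python3 go.py .66 .19 .055 65.7; python3 w.py w11 "[[.66,.19,.114],[.66,.19,0.082]]"
```

```text
t 27.77 pos [0.6601 0.1899 0.2183] yaw 65.7 gap 0.95 F [0.5 0.7 0.4] j7 0.95
shift [ 0.000e+00 -1.000e-04  1.633e-01] turn [-0.    -0.    -0.001] minrows 2.6
[316.3 234.4]
[316.3 222.5]
```

View pics/w11.png

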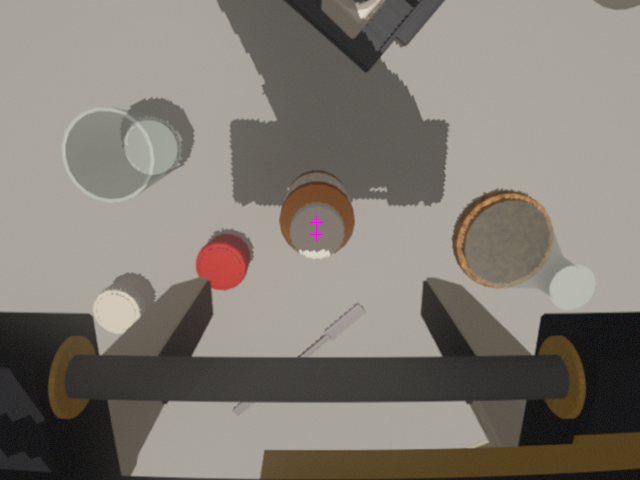

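The cap is at (317,230), centred. The dish, at column 456 and beyond, is clear of the fingers. Descending.

Request:
{"name": "drive_tool", "arguments": {"moves": [[0,-0.001,0.03,0,0,0],[0,-0.002,0.075,0,0,0],[0,-0.002,0.12,0,0,0],[0,-0.002,0.15,0,0,0],[0,-0.002,0.163,0,0,0]]}}

```text
t: 28.45
position: [0.6572, 0.1908, 0.0534]
eef_rot: [-2.639, -1.703, 0.004]
force: [-0.7, -0.2, 0.1]
finger_gap: 0.948
```

Request:
{"name": "drive_tool", "arguments": {"moves": [[0,0,0,0,0,0],[0,0,0,0,0,0]]}}

```text
t: 28.7
position: [0.6578, 0.1909, 0.0546]
eef_rot: [-2.639, -1.703, 0.001]
force: [0.1, -0.0, 0.4]
finger_gap: 0.95
```

```bash
python3 go.py .66 .19 .055 65.7
```

```text
t 28.7 pos [0.6578 0.1909 0.0546] yaw 65.7 gap 0.95 F [ 0.1 -0.   0.4] j7 1.0
shift [ 0.      0.0024 -0.0004] turn [-0.001  0.    -0.001] minrows 0.0
```

Request:
{"name": "drive_tool", "arguments": {"moves": [[0,0.001,0,0,0,0],[0,0.001,0,0,0,0],[0,0.001,0,0,0,0],[0,0.001,0,0,0,0],[0,0.001,0,0,0,0]], "fingers": 0, "newtons": 30}}

```text
t: 29.32
position: [0.6588, 0.1906, 0.0547]
eef_rot: [-2.639, -1.703, 0.001]
force: [-0.6, 1.2, 2.3]
finger_gap: 0.574
```

Request:
{"name": "drive_tool", "arguments": {"moves": [[0,0,0,0,0,0],[0,0,0,0,0,0]]}}

```text
t: 29.58
position: [0.6587, 0.1906, 0.0547]
eef_rot: [-2.639, -1.703, 0.001]
force: [-0.0, 0.1, 1.3]
finger_gap: 0.574
```

Request:
{"name": "drive_tool", "arguments": {"moves": [[0,0,-0.01,0,0,0],[0,0,-0.04,0,0,0],[0,0,-0.08,0,0,0],[0,0,-0.12,0,0,0],[0,0,-0.135,0,0,0]]}}

```text
t: 30.2
position: [0.6598, 0.1906, 0.1924]
eef_rot: [-2.64, -1.703, -0.004]
force: [0.8, -0.9, -1.9]
finger_gap: 0.574
```

```bash
python3 go.py .537 -.30 .19 65.7
```

```text
t 30.2 pos [0.6598 0.1906 0.1924] yaw 65.7 gap 0.574 F [ 0.8 -0.9 -1.9] j7 0.96
shift [-0.4976  0.0904  0.0015] turn [ 0.001 -0.002 -0.001] minrows 8.1
```

Request:
{"name": "drive_tool", "arguments": {"moves": [[-0.02,0.004,0,0,0,0],[-0.06,0.011,0,0,0,0],[-0.105,0.019,0,0,0,0],[-0.15,0.027,0,0,0,0],[-0.195,0.035,0,0,0,0]]}}

```text
t: 30.82
position: [0.6091, -0.0044, 0.1903]
eef_rot: [-2.64, -1.701, 0.001]
force: [-0.2, -0.1, -2.0]
finger_gap: 0.571
```

```bash
python3 go.py .537 -.30 .19 65.7
```

```text
t 30.82 pos [ 0.6091 -0.0044  0.1903] yaw 65.6 gap 0.571 F [-0.2 -0.1 -2. ] j7 1.24
shift [-2.99e-01  5.64e-02  2.00e-04] turn [-0.001  0.    -0.002] minrows 4.9
```

Request:
{"name": "drive_tool", "arguments": {"moves": [[-0.048,0.009,0,0,0,0],[-0.096,0.018,0,0,0,0],[-0.144,0.027,0,0,0,0],[-0.192,0.036,0,0,0,0],[-0.235,0.044,0,0,0,0]]}}

```text
t: 31.45
position: [0.5493, -0.2393, 0.1885]
eef_rot: [-2.64, -1.698, 0.005]
force: [-0.3, -0.3, -2.2]
finger_gap: 0.575
```

```bash
python3 go.py .537 -.30 .19 65.7
```

```text
t 31.45 pos [ 0.5493 -0.2393  0.1885] yaw 65.5 gap 0.575 F [-0.3 -0.3 -2.2] j7 1.63
shift [-0.0603  0.014  -0.0015] turn [-0.004  0.001 -0.003] minrows 1.0
```

Request:
{"name": "drive_tool", "arguments": {"moves": [[-0.03,0.007,0,-0.002,0,-0.001],[-0.048,0.011,0,-0.004,0.001,-0.002],[-0.058,0.014,-0.001,-0.004,0.001,-0.003],[-0.06,0.014,-0.001,-0.004,0.001,-0.003],[-0.06,0.014,-0.001,-0.004,0.001,-0.003]]}}

```text
t: 32.08
position: [0.5375, -0.2985, 0.1894]
eef_rot: [-2.638, -1.705, -0.0]
force: [0.7, -0.6, -2.1]
finger_gap: 0.57
```

```bash
python3 go.py .537 -.30 .065 65.7; python3 w.py w12 "__import__('tr').comp('d')"
```

```text
t 32.08 pos [ 0.5375 -0.2985  0.1894] yaw 65.8 gap 0.57 F [ 0.7 -0.6 -2.1] j7 1.73
shift [-0.0016  0.0002  0.1244] turn [-0.    -0.     0.001] minrows 2.0
[385.3  28.1]
[376.3 270.2]
[251.6 270. ]
[242.9  27.8]
```

View pics/w12.png

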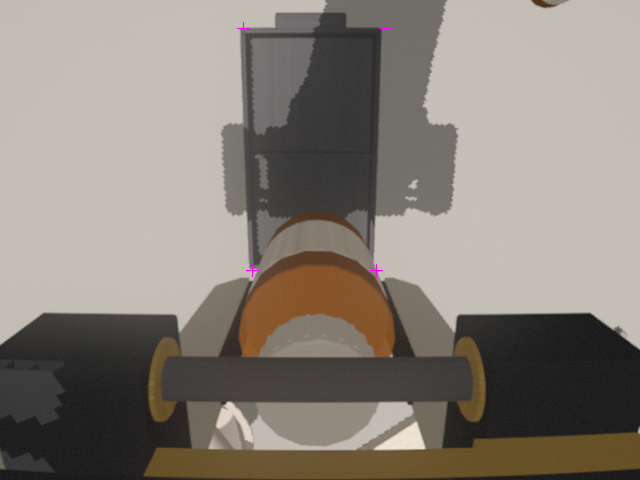

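The tray corners match prediction and the bottle hangs upright. Lowering.

Request:
{"name": "drive_tool", "arguments": {"moves": [[-0.001,0,0.03,0,0,0],[-0.001,0,0.065,0,0,0],[-0.001,0,0.098,0,0,0],[-0.001,0,0.116,0,0,0],[-0.001,0,0.124,0,0,0]]}}

```text
t: 32.75
position: [0.5373, -0.2986, 0.0648]
eef_rot: [-2.637, -1.706, 0.0]
force: [-1.0, 0.3, -2.1]
finger_gap: 0.57
```

Request:
{"name": "drive_tool", "arguments": {"moves": [[0,0,0,0,0,0],[0,0,0,0,0,0]]}}

```text
t: 33.0
position: [0.5379, -0.2988, 0.0657]
eef_rot: [2.637, 1.707, 0.001]
force: [0.6, 0.3, -1.5]
finger_gap: 0.574
```

```bash
python3 go.py .537 -.30 .0587 65.7
```

```text
t 33.0 pos [ 0.5379 -0.2988  0.0657] yaw 65.8 gap 0.574 F [ 0.6  0.3 -1.5] j7 1.78
shift [-0.0014 -0.0003  0.007 ] turn [ 0.    -0.001  0.002] minrows 0.1
```

Request:
{"name": "drive_tool", "arguments": {"moves": [[0,0,0.002,0,0,0],[0,0,0.004,0,0,0],[0,0,0.0055,0,0,0],[0,0,0.0065,0,0,0],[0,0,0.007,0,0,0]]}}

```text
t: 33.62
position: [0.5379, -0.2988, 0.0587]
eef_rot: [2.637, 1.707, 0.001]
force: [-0.1, 0.3, 3.7]
finger_gap: 0.57
```

```bash
python3 go.py .537 -.30 .0587 65.7
```

```text
t 33.62 pos [ 0.5379 -0.2988  0.0587] yaw 65.8 gap 0.57 F [-0.1  0.3  3.7] j7 1.78
shift [-0.0014 -0.0004  0.    ] turn [ 0.    -0.001  0.002] minrows 0.0
```

Request:
{"name": "drive_tool", "arguments": {"moves": [[0,0,0,0,0,0],[0,0,0,0,0,0],[0,0,0,0,0,0],[0,0,0,0,0,0],[0,0,0,0,0,0]], "fingers": 0.85}}

```text
t: 34.25
position: [0.5379, -0.2988, 0.0587]
eef_rot: [2.637, 1.707, 0.001]
force: [-0.6, 0.2, -0.5]
finger_gap: 0.847
```

Request:
{"name": "drive_tool", "arguments": {"moves": [[0,0,-0.02,0,0,0],[0,0,-0.06,0,0,0],[0,0,-0.11,0,0,0],[0,0,-0.145,0,0,0],[0,0,-0.155,0,0,0]]}}

```text
t: 34.88
position: [0.5386, -0.2994, 0.216]
eef_rot: [2.635, 1.705, 0.004]
force: [1.4, 0.3, -0.5]
finger_gap: 0.851
```

```bash
python3 go.py .4535 -.07 .2 65.7; python3 w.py w13 "__import__('tr').comp('d')"
```

```text
t 34.88 pos [ 0.5386 -0.2994  0.216 ] yaw 65.8 gap 0.851 F [ 1.4  0.3 -0.5] j7 1.73
shift [ 0.1744 -0.1716  0.0155] turn [ 0.004 -0.001  0.002] minrows 3.9
[380.5  32. ]
[372.4 257.1]
[256.3 256.9]
[249.   31.6]
```

View pics/w13.png

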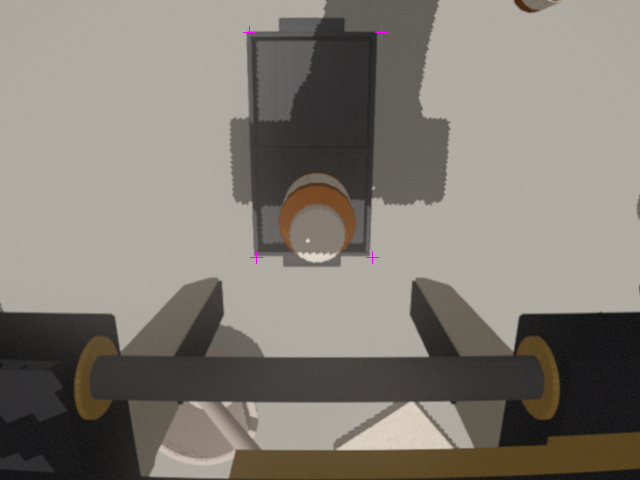

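The tall bottle stands upright in the far drops compartment. The dropper bottle is last.

Request:
{"name": "drive_tool", "arguments": {"moves": [[0.02,-0.02,0.001,0,0,0],[0.055,-0.054,0.004,0,0,0],[0.095,-0.093,0.007,0.001,0,0],[0.13,-0.128,0.01,0.002,0,0],[0.16,-0.157,0.012,0.003,0,0]]}}

```text
t: 35.55
position: [0.4592, -0.0871, 0.2021]
eef_rot: [-2.635, -1.707, 0.001]
force: [0.7, -0.4, -0.5]
finger_gap: 0.849
```

Request:
{"name": "drive_tool", "arguments": {"moves": [[0,0,0,0,0,0],[0,0,0,0,0,0]]}}

```text
t: 35.8
position: [0.4592, -0.0874, 0.2015]
eef_rot: [-2.635, -1.708, 0.003]
force: [-0.2, 0.0, 0.5]
finger_gap: 0.851
```

```bash
python3 go.py .4535 -.07 .2 65.7
```

```text
t 35.8 pos [ 0.4592 -0.0874  0.2015] yaw 65.9 gap 0.851 F [-0.2  0.   0.5] j7 1.37
shift [ 0.0136 -0.0123  0.0015] turn [-0.003  0.001  0.003] minrows 0.3
```

Request:
{"name": "drive_tool", "arguments": {"moves": [[0.007,-0.006,0,0,0,0],[0.013,-0.012,0,-0.003,0.001,0.003],[0.014,-0.012,0,-0.003,0.001,0.003],[0.014,-0.012,0,-0.003,0.001,0.003]]}}

```text
t: 36.3
position: [0.4541, -0.0698, 0.2016]
eef_rot: [2.639, 1.704, 0.001]
force: [1.2, -0.7, 0.4]
finger_gap: 0.853
```

```bash
python3 go.py .4535 -.07 .038 65.7; python3 w.py w14 "[[.4535,-.07,.086],[.4535,-.07,.056]]"
```

```text
t 36.3 pos [ 0.4541 -0.0698  0.2016] yaw 65.7 gap 0.853 F [ 1.2 -0.7  0.4] j7 1.33
shift [-0.0005 -0.0006  0.1636] turn [ 0.001 -0.     0.   ] minrows 2.6
[315.4 229.2]
[315.5 218.8]
```

View pics/w14.png

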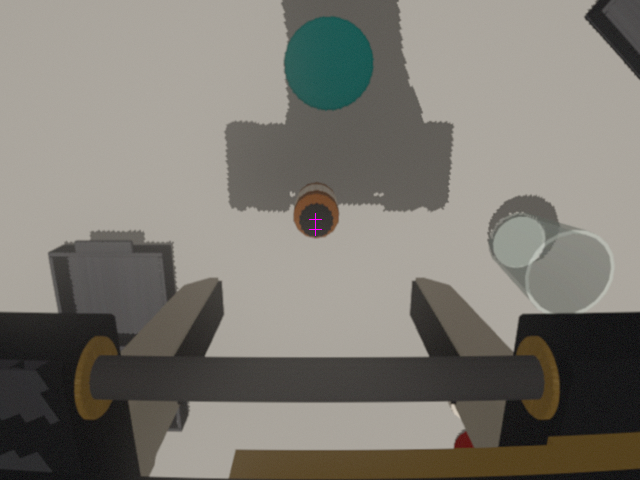

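The dropper body is at (316,214), about 3 mm toward tool −y from prediction, which agrees with the scene view. I'll correct for that and descend.

Request:
{"name": "drive_tool", "arguments": {"moves": [[-0.001,-0.002,0.03,0,0,0],[-0.001,-0.003,0.075,0,0,0],[-0.001,-0.003,0.12,0,0,0],[-0.001,-0.003,0.15,0,0,0],[-0.001,-0.003,0.163,0,0,0]]}}

```text
t: 36.98
position: [0.4507, -0.0698, 0.0372]
eef_rot: [-2.639, -1.703, 0.001]
force: [0.7, 0.2, 0.3]
finger_gap: 0.85
```

Request:
{"name": "drive_tool", "arguments": {"moves": [[0,0,0,0,0,0],[0,0,0,0,0,0]]}}

```text
t: 37.22
position: [0.4511, -0.07, 0.038]
eef_rot: [-2.64, -1.703, -0.0]
force: [0.7, -0.0, -0.0]
finger_gap: 0.85
```

```bash
python3 go.py .451 -.0695 .038 65.7
```

```text
t 37.23 pos [ 0.4511 -0.07    0.038 ] yaw 65.7 gap 0.85 F [ 0.7 -0.  -0. ] j7 1.44
shift [ 0.0004 -0.0003 -0.    ] turn [ 0. -0. -0.] minrows 0.0
```

Request:
{"name": "drive_tool", "arguments": {"moves": [[0,0,0,0,0,0],[0,0,0,0,0,0],[0,0,0,0,0,0],[0,0,0,0,0,0],[0,0,0,0,0,0]], "fingers": 0, "newtons": 20}}

```text
t: 37.85
position: [0.4512, -0.0699, 0.038]
eef_rot: [-2.639, -1.704, -0.0]
force: [0.2, 0.9, -0.3]
finger_gap: 0.363
```

Request:
{"name": "drive_tool", "arguments": {"moves": [[0,0,0,0,0,0],[0,0,0,0,0,0],[0,0,0,0,0,0]]}}

```text
t: 38.22
position: [0.4511, -0.0699, 0.038]
eef_rot: [-2.639, -1.704, -0.0]
force: [-0.5, -0.3, 0.4]
finger_gap: 0.366
```

Request:
{"name": "drive_tool", "arguments": {"moves": [[0,0,-0.01,0,0,0],[0,0,-0.04,0,0,0],[0,0,-0.08,0,0,0],[0,0,-0.12,0,0,0],[0,0,-0.145,0,0,0]]}}

```text
t: 38.85
position: [0.4511, -0.0699, 0.1853]
eef_rot: [2.639, 1.703, 0.003]
force: [1.2, 1.6, -1.4]
finger_gap: 0.359
```

```bash
python3 go.py .457 -.264 .185 65.7
```

```text
t 38.85 pos [ 0.4511 -0.0699  0.1853] yaw 65.7 gap 0.359 F [ 1.2  1.6 -1.4] j7 1.36
shift [-0.1744  0.0853  0.0003] turn [ 0.002 -0.001 -0.001] minrows 3.1
```

Request:
{"name": "drive_tool", "arguments": {"moves": [[-0.02,0.01,0,0,0,0],[-0.06,0.029,0,0,0,0],[-0.1,0.049,0,0,0,0],[-0.135,0.066,0,0.001,0,0],[-0.16,0.078,0,0.002,0,0]]}}

```text
t: 39.48
position: [0.4557, -0.2497, 0.1859]
eef_rot: [-2.64, -1.701, -0.001]
force: [0.1, -0.0, -0.2]
finger_gap: 0.358
```

Request:
{"name": "drive_tool", "arguments": {"moves": [[-0.009,0.004,0,0,0,0],[-0.009,0.004,0,0,0,0],[-0.009,0.004,0,0,0,0]]}}

```text
t: 39.85
position: [0.4556, -0.2581, 0.186]
eef_rot: [-2.639, -1.702, -0.002]
force: [-0.5, 0.3, -0.4]
finger_gap: 0.363
```

```bash
python3 go.py .457 -.264 .048 65.7; python3 w.py w15 "__import__('tr').comp('d')"
```

```text
t 39.85 pos [ 0.4556 -0.2581  0.186 ] yaw 65.7 gap 0.363 F [-0.5  0.3 -0.4] j7 1.74
shift [-0.005   0.0037  0.138 ] turn [-0.001 -0.002 -0.001] minrows 2.2
[376.9 158.7]
[368.8 371.7]
[252.  371.8]
[242.  158.8]
```

View pics/w15.png

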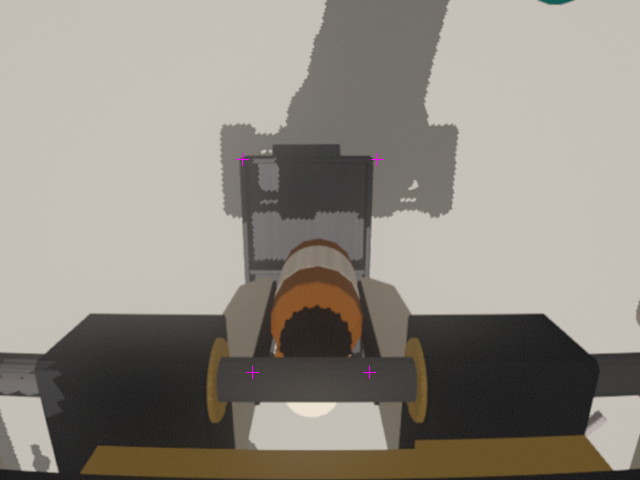

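The tray matches prediction. Applying the 5 mm / 3 mm correction while lowering.

Request:
{"name": "drive_tool", "arguments": {"moves": [[-0.005,0.003,0.02,0,-0.002,-0.001],[-0.006,0.003,0.065,0,-0.002,-0.001],[-0.006,0.003,0.105,0,-0.002,-0.001],[-0.006,0.003,0.128,0,-0.002,-0.001],[-0.006,0.003,0.137,0,-0.002,-0.001]]}}

```text
t: 40.52
position: [0.4557, -0.2634, 0.0478]
eef_rot: [-2.636, -1.705, 0.002]
force: [-0.4, -0.1, -0.9]
finger_gap: 0.363
```

Request:
{"name": "drive_tool", "arguments": {"moves": [[0,0,0,0,0,0],[0,0,0,0,0,0]]}}

```text
t: 40.78
position: [0.4562, -0.2633, 0.0486]
eef_rot: [-2.636, -1.707, 0.001]
force: [-0.0, 0.1, -1.4]
finger_gap: 0.36
```

```bash
python3 go.py .457 -.264 .042 65.7
```

```text
t 40.77 pos [ 0.4562 -0.2633  0.0486] yaw 65.8 gap 0.36 F [-0.   0.1 -1.4] j7 1.82
shift [-0.0003  0.001   0.0066] turn [-0.002  0.     0.002] minrows 0.1
```

Request:
{"name": "drive_tool", "arguments": {"moves": [[0,0,0.002,0,0,0],[0,0,0.004,0,0,0],[0,0,0.0055,0,0,0],[0,0,0.0063,0,0,0],[0,0,0.0067,0,0,0]]}}

```text
t: 41.4
position: [0.4562, -0.2633, 0.0419]
eef_rot: [-2.636, -1.707, 0.001]
force: [-1.1, 0.1, 4.3]
finger_gap: 0.359
```

```bash
python3 go.py .457 -.264 .042 65.7
```

```text
t 41.4 pos [ 0.4562 -0.2633  0.0419] yaw 65.8 gap 0.359 F [-1.1  0.1  4.3] j7 1.82
shift [-0.0004  0.001  -0.0001] turn [-0.002  0.     0.002] minrows 0.0
```

Request:
{"name": "drive_tool", "arguments": {"moves": [[0,0,0,0,0,0],[0,0,0,0,0,0],[0,0,0,0,0,0],[0,0,0,0,0,0],[0,0,0,0,0,0]], "fingers": 0.7}}

```text
t: 42.02
position: [0.4562, -0.2633, 0.0419]
eef_rot: [-2.636, -1.706, 0.001]
force: [0.2, -0.1, 0.1]
finger_gap: 0.704
```

Request:
{"name": "drive_tool", "arguments": {"moves": [[0,0,-0.02,0,0,0],[0,0,-0.06,0,0,0],[0,0,-0.11,0,0,0],[0,0,-0.16,0,0,0],[0,0,-0.19,0,0,0]]}}

```text
t: 42.65
position: [0.4568, -0.2637, 0.2344]
eef_rot: [2.637, 1.707, 0.001]
force: [1.6, -0.4, -0.3]
finger_gap: 0.698
```

```bash
python3 go.py .457 -.264 .042 65.7; python3 w.py w16 "__import__('tr').comp('d')"
```

```text
t 42.65 pos [ 0.4568 -0.2637  0.2344] yaw 65.8 gap 0.698 F [ 1.6 -0.4 -0.3] j7 1.73
shift [-0.0002  0.0002  0.1924] turn [ 0.001 -0.     0.002] minrows 3.1
[375.  149.4]
[367.6 339.9]
[263.5 339.7]
[257.1 149. ]
```

View pics/w16.png

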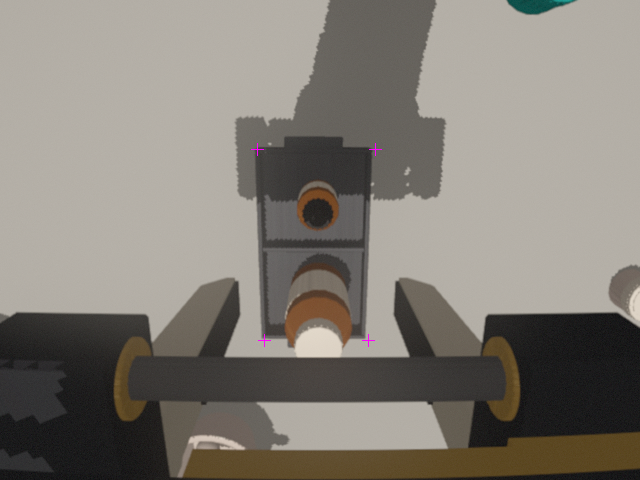

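```bash
python3 - <<'E'
from h import *
for n in("scene","top"): cv2.imwrite(f"pics/{n}F.png",read_camera(n)[:,:,::-1])
E
```

```text
(no output)
```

View pics/sceneF.png

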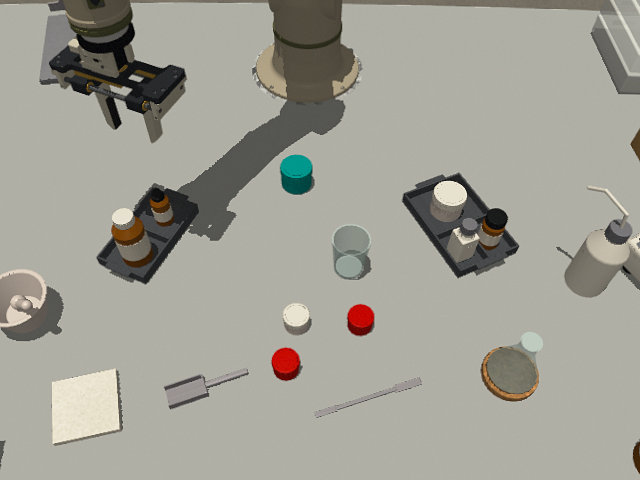

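View pics/topF.png

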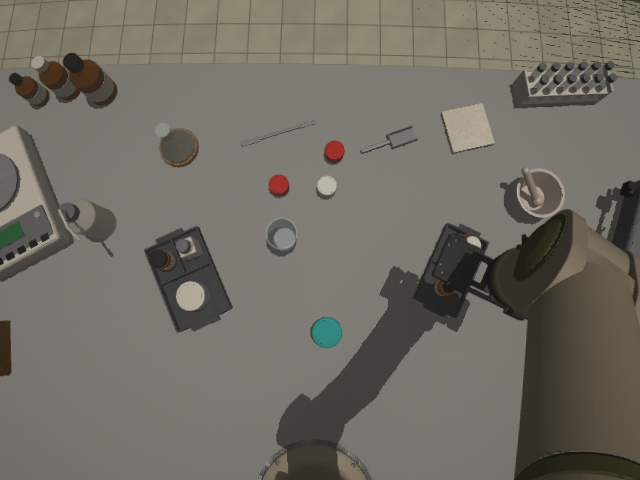

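Both views show all five items upright in their compartments. The small jar (296,318), the beaker (350,250) and the turquoise and red jars are where they started. Handing in.

```bash
python3 -c "
from plant import *
print(finish_job())"
```

```text
the job is handed in; nothing more can be done
None
```

Both trays are made up and the job is handed in, at about 43 s of the 128 s allowed. `finish_job()` gave no verdict.

- **Ointment tray:** the larger white jar is in the big compartment, with the powder jar and the oil bottle in one small compartment each.
- **Drops tray:** the tall bottle and the dropper bottle have one compartment each.
- **Setting down:** each item was lowered until it touched the floor, at about 4–10 N, before I released it.
- **Last checks:** the final scene, top and wrist pictures show all five upright and inside their compartments. The small white jar, the beaker, and the red and turquoise look-alikes appear where they began. The gripper was open and clear above the trays.

**What went wrong or disagreed:**
- My first grasp of the ointment jar was about 8 mm off centre, because the arm had not settled. I reopened the gripper, recentred it and gripped again, and the jar stayed upright.
- The top and scene cameras disagreed by 3–4 mm on where the trays were. The wrist camera settled the ointment tray's position and confirmed the drops tray's.

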